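# Stock the die drawer of a crimping bench

### The job

Push the release rod into the access hole beside the die drawer to trip the hidden latch, so that the drawer springs out. Load every die insert lying on the bench, each in a nest of its own, by sliding its tang beneath the sprung hold-down finger up to the stop, so that the finger bears down on it. Then push the drawer shut until it latches and leave the release rod lying flat in its black tray; do not disturb the box, the carton or the can.

Things in the scene. Friction and masses are not known exactly. Their poses are not given: they have to be found in the camera images.
- unit: Die drawer unit, a fixed grey steel case 265 mm wide (y), 200 mm deep (x), 82 mm high. Origin: on the bench under the middle of the drawer opening, in the front face's plane; +x runs into the unit, -x is the way the drawer comes out, z up. The case reaches 172 mm to -y and 92 mm to +y of it.
- hole (a point): Access hole: 14 mm square, in a brass collar (24 x 24 mm) that sticks out 12 mm from the unit's front, right of the drawer. Point: middle of the hole at the collar's outer end, 40 mm above the bench; +x runs into the hole. Hidden behind it is the latch's push plate, 52 mm in from this point; pushed to 64 mm (2 to 5 N) it frees the drawer. The plate stops at about 73 mm.
- latch (a joint): Angle of the hidden spring latch (rad): 0 at rest (caught, if the drawer is shut); grows as the plate is pushed in, up to 0.40; the drawer is let go at about 0.2. It springs back by itself.
- drawer (a joint): How far the drawer is out (m): 0 shut and latched, 0.155 fully out. A spring (4.6 N shut, 2.5 N out) drives it out when the latch lets go and holds it against its out stop. To shut it, push it in past 0 to about -0.004 (at most -0.006, 5 to 10 N): the latch snaps in and then holds it at about 0.
- drawer_front (a point): Middle of the outer face of the drawer's front panel (170 mm wide, 60 mm high, 10 mm thick), 34 mm above the bench. Moves with the drawer; -x points out of the unit, towards the robot.
- nest0 (a point): The left (+y) nest in the drawer, nests 55 mm apart. Point: on the drawer floor (14 mm above the bench), middle of the stop bar's foot; axes as the drawer's. Seated die: jaw block centre 58.5 mm to +x and 18 mm above, tang to -x, nose at the stop (18 mm high). Guides 8 mm high, 26 mm apart, run 30 mm to +x; floor ends in an 8 mm rim 130 mm to +x; unit's face, drawer out: 139 mm.
- finger0 (a joint): Angle (rad) of the sprung steel hold-down finger over the left (+y) nest: 0 empty, about 0.08 on a tang (3 N). 14 mm wide, hinged on the stop bar, runs to +x; its knee (24 mm to +x of the nest point) hangs 4.5 mm above the floor, the upturned lip ends 40 mm to +x, 12 mm up. A tang laid on the floor with its nose 45 mm or more to +x, then slid to -x (4 to 10 N), lifts it.
- nest1 (a point): The middle nest in the drawer, nests 55 mm apart. Point: on the drawer floor (14 mm above the bench), middle of the stop bar's foot; axes as the drawer's. Seated die: jaw block centre 58.5 mm to +x and 18 mm above, tang to -x, nose at the stop (18 mm high). Guides 8 mm high, 26 mm apart, run 30 mm to +x; floor ends in an 8 mm rim 130 mm to +x; unit's face, drawer out: 139 mm.
- finger1 (a joint): Angle (rad) of the sprung steel hold-down finger over the middle nest: 0 empty, about 0.08 on a tang (3 N). 14 mm wide, hinged on the stop bar, runs to +x; its knee (24 mm to +x of the nest point) hangs 4.5 mm above the floor, the upturned lip ends 40 mm to +x, 12 mm up. A tang laid on the floor with its nose 45 mm or more to +x, then slid to -x (4 to 10 N), lifts it.
- nest2 (a point): The right (-y) nest in the drawer, nests 55 mm apart. Point: on the drawer floor (14 mm above the bench), middle of the stop bar's foot; axes as the drawer's. Seated die: jaw block centre 58.5 mm to +x and 18 mm above, tang to -x, nose at the stop (18 mm high). Guides 8 mm high, 26 mm apart, run 30 mm to +x; floor ends in an 8 mm rim 130 mm to +x; unit's face, drawer out: 139 mm.
- finger2 (a joint): Angle (rad) of the sprung steel hold-down finger over the right (-y) nest: 0 empty, about 0.08 on a tang (3 N). 14 mm wide, hinged on the stop bar, runs to +x; its knee (24 mm to +x of the nest point) hangs 4.5 mm above the floor, the upturned lip ends 40 mm to +x, 12 mm up. A tang laid on the floor with its nose 45 mm or more to +x, then slid to -x (4 to 10 N), lifts it.
- die0_c (a point): Steel crimping die insert, 110 to 200 g (absent in some runs): an upright jaw block 20 x 20 mm, 36 mm high, from whose foot a flat tang 20 mm wide and 7 mm thick with a round nose runs to its -x. Point: centre of the block, 18 mm above the underside; nose 58.5 mm from it along -x. z up. Stands on the bench, tang roughly towards the robot's side (-x).
- die1_c (a point): Steel crimping die insert, 110 to 200 g (absent in some runs): an upright jaw block 20 x 20 mm, 36 mm high, from whose foot a flat tang 20 mm wide and 7 mm thick with a round nose runs to its -x. Point: centre of the block, 18 mm above the underside; nose 58.5 mm from it along -x. z up. Stands on the bench, tang roughly towards the robot's side (-x).
- die2_c (a point): Steel crimping die insert, 110 to 200 g (absent in some runs): an upright jaw block 20 x 20 mm, 36 mm high, from whose foot a flat tang 20 mm wide and 7 mm thick with a round nose runs to its -x. Point: centre of the block, 18 mm above the underside; nose 58.5 mm from it along -x. z up. Stands on the bench, tang roughly towards the robot's side (-x).
- rod_grip (a point): Release rod, 70 g: a square aluminium handle 70 mm long, 16 x 16 mm, and from its +x end a steel rod of 6 mm diameter. Point: centre of the handle, on the rod's axis; the round tip is 135 mm from it along +x, the balance point about 20 mm along +x. Lies flat; any of its four sides may be up.
- tray_in (a point): Home of the release rod: low open black tool tray, fixed, outside 220 (x) x 130 (y) x 14 mm, walls 4 mm. Point: centre of its inner floor, 4 mm above the bench.
- terminals_c (a point): Clear plastic box of terminals, 110 x 85 x 45 mm, loose; bystander. Point: its centre.
- carton_c (a point): Small cardboard carton, 75 x 110 x 60 mm, loose; bystander. Point: its centre.
- oilcan_c (a point): Dark can, 48 mm across and 90 mm high, loose; bystander. Point: its centre.

How it is judged:
On the way, in this order (a step that is already met when the one before it is completed fails the run):
1. the rod, through the hole, pushes the latch over (value of joint latch above 0.12 rad and contact force between rod and latch above 0.2 N).
2. the drawer has sprung out (value of joint drawer above 0.14 m), for 0.2 s.
3. with the drawer out, every die lies in a nest against the stop with its finger bearing on it (value of joint drawer above 0.13 m and ((x of die0_c in the frame of nest0 between 0.056 and 0.066 m and y of die0_c in the frame of nest0 between -0.006 and 0.006 m and z of die0_c in the frame of nest0 between 0.014 and 0.022 m and contact force between finger0 and die0 above 0.3 N) or (x of die0_c in the frame of nest1 between 0.056 and 0.066 m and y of die0_c in the frame of nest1 between -0.006 and 0.006 m and z of die0_c in the frame of nest1 between 0.014 and 0.022 m and contact force between finger1 and die0 above 0.3 N) or (x of die0_c in the frame of nest2 between 0.056 and 0.066 m and y of die0_c in the frame of nest2 between -0.006 and 0.006 m and z of die0_c in the frame of nest2 between 0.014 and 0.022 m and contact force between finger2 and die0 above 0.3 N)) and angle between each of die0_c, die1_c, die2_c's own z axis and vertical below 0.12 rad and linear speed of each of die0, die1, die2 below 0.05 m/s and ((x of die1_c in the frame of nest0 between 0.056 and 0.066 m and y of die1_c in the frame of nest0 between -0.006 and 0.006 m and z of die1_c in the frame of nest0 between 0.014 and 0.022 m and contact force between finger0 and die1 above 0.3 N) or (x of die1_c in the frame of nest1 between 0.056 and 0.066 m and y of die1_c in the frame of nest1 between -0.006 and 0.006 m and z of die1_c in the frame of nest1 between 0.014 and 0.022 m and contact force between finger1 and die1 above 0.3 N) or (x of die1_c in the frame of nest2 between 0.056 and 0.066 m and y of die1_c in the frame of nest2 between -0.006 and 0.006 m and z of die1_c in the frame of nest2 between 0.014 and 0.022 m and contact force between finger2 and die1 above 0.3 N)) and ((x of die2_c in the frame of nest0 between 0.056 and 0.066 m and y of die2_c in the frame of nest0 between -0.006 and 0.006 m and z of die2_c in the frame of nest0 between 0.014 and 0.022 m and contact force between finger0 and die2 above 0.3 N) or (x of die2_c in the frame of nest1 between 0.056 and 0.066 m and y of die2_c in the frame of nest1 between -0.006 and 0.006 m and z of die2_c in the frame of nest1 between 0.014 and 0.022 m and contact force between finger1 and die2 above 0.3 N) or (x of die2_c in the frame of nest2 between 0.056 and 0.066 m and y of die2_c in the frame of nest2 between -0.006 and 0.006 m and z of die2_c in the frame of nest2 between 0.014 and 0.022 m and contact force between finger2 and die2 above 0.3 N))), for 0.2 s.
4. the drawer is shut and latched (value of joint drawer below 0.005 m and value of joint latch below 0.05 rad), for 0.2 s.
At the end, for the whole second after the job is handed in: Drawer shut (within 5 mm) and latched; every die present flat in its own nest, tang to the stop, within 7 mm of home and 6 mm of the nest's middle line, its finger pressing on it; release rod flat in its tray, middle of its handle within the walls; bystanders not moved over 25 mm (all of step 4 and ((x of die0_c in the frame of nest0 between 0.056 and 0.066 m and y of die0_c in the frame of nest0 between -0.006 and 0.006 m and z of die0_c in the frame of nest0 between 0.014 and 0.022 m and contact force between finger0 and die0 above 0.3 N) or (x of die0_c in the frame of nest1 between 0.056 and 0.066 m and y of die0_c in the frame of nest1 between -0.006 and 0.006 m and z of die0_c in the frame of nest1 between 0.014 and 0.022 m and contact force between finger1 and die0 above 0.3 N) or (x of die0_c in the frame of nest2 between 0.056 and 0.066 m and y of die0_c in the frame of nest2 between -0.006 and 0.006 m and z of die0_c in the frame of nest2 between 0.014 and 0.022 m and contact force between finger2 and die0 above 0.3 N)) and angle between each of die0_c, die1_c, die2_c's own z axis and vertical below 0.12 rad and linear speed of each of die0, die1, die2, rod below 0.05 m/s and ((x of die1_c in the frame of nest0 between 0.056 and 0.066 m and y of die1_c in the frame of nest0 between -0.006 and 0.006 m and z of die1_c in the frame of nest0 between 0.014 and 0.022 m and contact force between finger0 and die1 above 0.3 N) or (x of die1_c in the frame of nest1 between 0.056 and 0.066 m and y of die1_c in the frame of nest1 between -0.006 and 0.006 m and z of die1_c in the frame of nest1 between 0.014 and 0.022 m and contact force between finger1 and die1 above 0.3 N) or (x of die1_c in the frame of nest2 between 0.056 and 0.066 m and y of die1_c in the frame of nest2 between -0.006 and 0.006 m and z of die1_c in the frame of nest2 between 0.014 and 0.022 m and contact force between finger2 and die1 above 0.3 N)) and ((x of die2_c in the frame of nest0 between 0.056 and 0.066 m and y of die2_c in the frame of nest0 between -0.006 and 0.006 m and z of die2_c in the frame of nest0 between 0.014 and 0.022 m and contact force between finger0 and die2 above 0.3 N) or (x of die2_c in the frame of nest1 between 0.056 and 0.066 m and y of die2_c in the frame of nest1 between -0.006 and 0.006 m and z of die2_c in the frame of nest1 between 0.014 and 0.022 m and contact force between finger1 and die2 above 0.3 N) or (x of die2_c in the frame of nest2 between 0.056 and 0.066 m and y of die2_c in the frame of nest2 between -0.006 and 0.006 m and z of die2_c in the frame of nest2 between 0.014 and 0.022 m and contact force between finger2 and die2 above 0.3 N)) and x of rod_grip in the frame of tray_in between -0.106 and 0.106 m and y of rod_grip in the frame of tray_in between -0.061 and 0.061 m and z of rod_grip in the frame of tray_in below 0.016 m); the robot touches nothing.
It fails at once if the terminals is moved by more than 25 mm (distance of terminals_c from where it was at the start of the episode above 0.025 m).
It fails at once if the carton is moved by more than 25 mm (distance of carton_c from where it was at the start of the episode above 0.025 m).
It fails at once if the oilcan is moved by more than 25 mm (distance of oilcan_c from where it was at the start of the episode above 0.025 m).
Of die0, die1, die2 only 2 to 3 are there at a start; the rules pass over those that are not, and their reading is None.
At some moment in a run one of rod may be knocked a few centimetres aside while the robot is not near it.
Once in a run the grip may slacken for a moment while it holds something.
It also fails if it takes over 208 s, if anything falls off the work surface, if the arm or the gripper's body presses on something with over 40 N, if the wrist force passes 120 N, or if a joint passes its speed limit or range.

### The arm

A 7-joint arm with a two-finger parallel gripper is mounted at the origin on the work surface. World frame = base frame: x ahead of the robot, y to its left, z up, the work surface at z = 0. Lengths are in m, angles in rad, forces in N, time in s.
With the tool pointing down it reaches from about 0.4 to 0.9 m from the base axis. Payload 5.6 kg.
Tool frame: the origin (TCP) lies on the front face of the gripper's body, between the roots of the fingers; the fingertips stand 88 mm ahead of it and the grasp point (between the pads) lies 69 mm ahead of it; z points along the fingers, y is the line along which they close (so a half turn about z gives the same grasp; the last joint's range is limited). The gripper opens to 92 mm and grips with 3 to 60 N. Pads are 20 mm wide; open, the fingers measure 128 mm over their backs; the gripper's body (75 mm by 189 mm) begins 69 mm behind the grasp point.
Start: joints at [1.241, 0.468, -0.012, 1.603, 0.006, 1.071, -0.056], TCP at [0.184, -0.623, 0.303] pointing down, gripper open.
Joint ranges: [-2.53, 2.53], [-0.31, 2.02], [-1.57, 1.55], [0.28, 2.44], [-1.29, 4.43], [0.15, 1.84], [-2.92, 2.92]. Speed limits (rad/s): [2.57, 2.57, 3.14, 3.14, 3.14, 3.14, 3.14].

### API

Orientations are given as a unit quaternion [x, y, z, w].
In Python, from plant import readout, imaging, ticket gives the robot as it stands.
- The arm moves only by the tool apply_moves, never from a script. Its argument "increments" is a list of rows, each a list of 4 numbers: the shift along the tool's x, y, z in m, then the turn about the tool's z in rad. In form: [[dx, dy, dz, turn], ...]. A call has 1 to 8 rows; each row is the pose to reach, as a shift and turn from the pose commanded when the call began, along the tool's axes at that moment; what a row does not reach only later rows make up. A row lasts 1/8 s, in which the tool goes at most 62.5 mm and 10.7 degrees, less where a joint would pass 70% of its speed; a pose out of reach is approached as far as the arm can. A call with a gripper value outside its range is refused whole. "hand" is the opening, from 0 (shut) to 1 (fully open), set as the call begins (left out, the last holds). The fingers move at their own pace and stop on an object; the grip force is fixed at half the most. Time passes only in rows, so rows that repeat a pose let the fingers close. It gives the time, the measured TCP pose, the force, the opening and the grip force at its end, in the units of the state.
- readout.state(): the state, without advancing time (a new reading comes with each control period).
- imaging.read_camera(name): name is "scene" or "top" or "wrist"; returns (picture, depth): 420x560x3 uint8, red, green, blue; 420x560 float32, m along the optical axis (not along the pixel's ray), 0 where there is no reading.
- imaging.camera_model(name): a dict with "vfov" (degrees; the focal length in pixels is half the picture's height over the tangent of half this angle, whatever the lens; pixels are square), "cx", "cy" (the principal point, pixels), "view" (4x4, takes a point from world to camera coordinates). Camera axes: x right, y down, z forward; pixel columns grow to the right and rows downward; lengths in m; the calibration is good to about 2 mm. A picture is of the moment at which its call begins: read the wrist's pose just before it. camera_model takes no time and is no camera call; for the wrist camera it gives the pose at the moment of the call.
- ticket.close_job(): hands the job in; it is judged then, once.
The state is a dict: "time": time; "joint_positions": joint angles; "dq": joint speeds; "tau": joint torques, N m; "position": TCP position; "tcp_rot": TCP orientation; "force": force on the tool from outside, world axes, zero at the start; "ft_torque": the same for the moment, N m; "opening": opening from 0.0 (shut) to 1.0 (fully open); "finger_force": force on a finger pad.
Only numpy, scipy, OpenCV 4.12 (cv2) and the standard library are available. Lean on these libraries where they do the work, as an engineer would, in place of code of your own. Each camera call takes 0.05 s, during which the arm holds its last target. There are 200 camera calls.

## Working session

There is one attempt and no reset: what is moved stays moved. The work goes in short steps, Python scripts to look and compute and a tool call to move; the robot and the scene stay as the last step left them, time stands still between calls to the robot, and variables do not carry over. Pictures are saved under pics/ and viewed, at most 14 in all, crops included, and the job is handed in when it is done.

Besides the shell and the picture viewer there is one more tool, called as name(argument=value, ...), one argument or row to a line, values as JSON. apply_moves: Moves the arm, as the interface text tells. Its arguments: {"type":"object","properties":{"increments":{"type":"array","items":{"type":"array","items":{"type":"number"}}},"hand":{"type":"number"}},"required":["increments"]}

```bash
mkdir -p pics; ls; cat > h.py <<'E'
import numpy as np, cv2
from plant import readout, imaging, ticket
from scipy.spatial.transform import Rotation as R
def cam(n):
    m=imaging.camera_model(n); p,d=imaging.read_camera(n)
    f=p.shape[0]/2/np.tan(np.radians(m["vfov"])/2)
    T=np.linalg.inv(np.array(m["view"]))
    return p,d,f,m["cx"],m["cy"],T
def cloud(c):
    p,d,f,cx,cy,T=c
    v,u=np.mgrid[:d.shape[0],:d.shape[1]]
    P=np.stack([(u-cx)/f*d,(v-cy)/f*d,d],-1)
    return P@T[:3,:3].T+T[:3,3]
def ray(c,u,v,z):
    p,d,f,cx,cy,T=c
    r=T[:3,:3]@np.array([(u-cx)/f,(v-cy)/f,1]); o=T[:3,3]
    return o+r*(z-o[2])/r[2]
def save(n,p): cv2.imwrite("pics/"+n+".png",p[...,::-1])
E
python3 - <<'E'
from h import *
s=readout.state(); print({k:np.round(v,3).tolist() for k,v in s.items()})
out=[]
for n in("top","scene"):
    c=cam(n); save(n,c[0]); print(n,c[2:5],np.round(c[5],3).tolist())
    np.savez(n,p=c[0],d=c[1],f=c[2],cx=c[3],cy=c[4],T=c[5])
E
```

```text
pics
{'time': 0.0, 'joint_positions': [1.241, 0.468, -0.012, 1.604, 0.006, 1.071, -0.056], 'dq': [0.001, 0.001, -0.001, -0.001, -0.0, -0.002, -0.001], 'tau': [0.001, -52.058, -0.012, -24.375, -0.057, 0.017, 0.0], 'position': [0.184, -0.623, 0.302], 'tcp_rot': [0.99, 0.143, -0.0, -0.001], 'force': [0.165, 0.184, -0.72], 'ft_torque': [0.041, -0.007, -0.038], 'finger_force': 0.0, 'opening': 1.002}
top (np.float64(517.7191463451143), 276.2588349872745, 208.9878731169104) [[-0.024, -0.98, 0.196, 0.369], [-1.0, 0.022, -0.014, 0.072], [0.009, -0.196, -0.981, 1.238], [0.0, 0.0, 0.0, 1.0]]
scene (np.float64(417.6188675985126), 278.48907805993883, 207.7310874153419) [[0.274, 0.82, -0.503, 1.18], [0.962, -0.231, 0.147, -0.099], [0.004, -0.524, -0.852, 1.049], [0.0, 0.0, 0.0, 1.0]]
```

View pics/top.png

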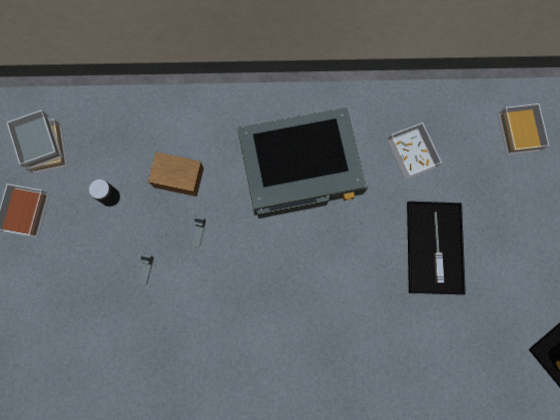

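View pics/scene.png

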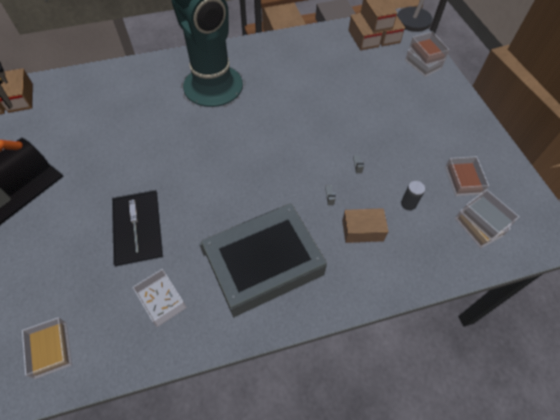

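The top view shows the unit with its yellow collar at about (348,196), two dies with blocks at about (200,222) and (147,259), and the rod in its tray at about (438,250) with its tip up at (435,212). The can is at (100,190), the carton at (176,173) and the terminals box at (414,150). Only two dies are present.

```bash
python3 - <<'E'
from h import *
z=np.load("top.npz"); c=[z[k] for k in("p","d","f","cx","cy","T")]
p,d=c[0],c[1]; P=cloud(c)
hsv=cv2.cvtColor(p,cv2.COLOR_RGB2HSV)
def loc(m,name):
    n,l,st,ce=cv2.connectedComponentsWithStats(m.astype(np.uint8))
    for i in range(1,n):
        if st[i,4]>8: print(name,ce[i].round(1),st[i,4],np.median(P[l==i],0).round(3))
# collar
m=np.zeros(d.shape,bool); m[185:205,335:365]=True
loc(m&(hsv[...,1]>120)&(hsv[...,0]<35),"collar")
# rod
m=np.zeros(d.shape,bool); m[205:290,412:462]=True
k=m&(hsv[...,2]>70); loc(k,"rod")
v,u=np.nonzero(k); q=np.array([ray(c,a,b,.012) for a,b in zip(u,v)])
x=q[:,:2]; print("rod ext",x.min(0),x.max(0)); vx,vy,x0,y0=cv2.fitLine(x.astype(np.float32),cv2.DIST_HUBER,0,.001,.001).ravel(); print("rod line",vx,vy,x0,y0)
# handle: v>=252
h=k&(np.mgrid[:420,:560][0]>253); v,u=np.nonzero(h); print("handle",np.mean([ray(c,a,b,.016) for a,b in zip(u,v)],0), v.min(),v.max())
# dies
for n,(u0,v0) in dict(A=(200,222),B=(147,259)).items():
    r=P[v0-10:v0+30,u0-12:u0+14]; r=r[r[...,2]>.004]
    b=r[r[:,2]>.02]; t=r[r[:,2]<.012]
    print(n,len(b),b.mean(0).round(3),b[:,2].max(),len(t),t.mean(0).round(3))
# unit top
r=P[90:220,230:375].reshape(-1,3); t=r[(r[:,2]>.074)&(r[:,2]<.09)]; print(len(t),cv2.minAreaRect(t[:,:2].astype(np.float32)))
print("box pts",cv2.boxPoints(cv2.minAreaRect(t[:,:2].astype(np.float32))).round(3).tolist(), np.median(t[:,2]))
# tray
m=np.zeros(d.shape,bool); m[195:300,400:470]=True
k=m&(hsv[...,2]<40); v,u=np.nonzero(k); q=np.array([ray(c,a,b,.014)[:2] for a,b in zip(u,v)]); print("tray",cv2.minAreaRect(q.astype(np.float32)))
big=lambda a,b,e,f:cv2.resize(p[a:b,e:f],None,fx=5,fy=5,interpolation=cv2.INTER_CUBIC)
a=big(170,290,120,270); save("crop1",a)
E
```

```text
collar [348.5 195.5] 74 [ 0.636 -0.116  0.052]
rod [438.5 256.9] 321 [ 0.479 -0.327  0.019]
rod ext [ 0.43047151 -0.33760101] [ 0.5985368  -0.31887403]
rod line 0.9999261 -0.012157384 0.4900081 -0.3283822
handle [ 0.46376345 -0.32681848  0.016     ] 254 282
A 92 [0.574 0.227 0.102] 1.2375335524763942 257 [0.558 0.24  0.007]
B 93 [0.496 0.35  0.075] 1.2375335524763942 234 [0.472 0.366 0.007]
9220 ((0.7244995832443237, -0.00511951744556427), (0.20199331641197205, 0.2652544677257538), 9.834232330322266)
box pts [[0.6019999980926514, 0.1080000028014183], [0.6480000019073486, -0.15299999713897705], [0.847000002861023, -0.11900000274181366], [0.8009999990463257, 0.14300000667572021]] 0.08434028094625357
tray ((0.5138598084449768, -0.32161471247673035), (0.1306767761707306, 0.21793167293071747), 86.85224151611328)
```

View pics/crop1.png

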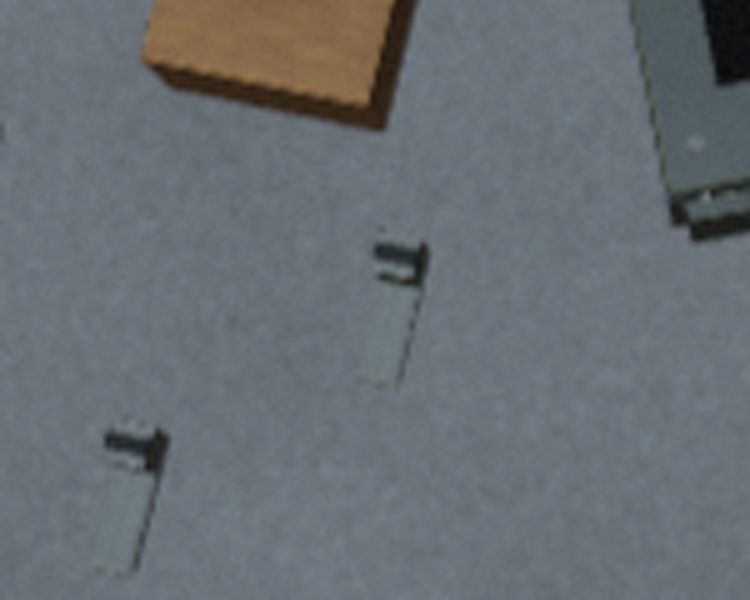

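apply_moves(
  increments=[
    [0.05, -0.03, 0, 0.05],
    [0.1, -0.06, 0, 0.1],
    [0.15, -0.09, 0, 0.15],
    [0.2, -0.12, 0, 0.2],
    [0.25, -0.15, 0, 0.25],
    [0.3, -0.18, 0, 0.3],
    [0.352, -0.205, 0, 0.3],
    [0.352, -0.205, 0, 0.3],
  ],
  hand=0.45,
)

```text
time: 1.1
position: [0.467, -0.3225, 0.3024]
tcp_rot: [1.0, -0.002, 0.001, -0.001]
force: [-0.1, 0.3, -0.2]
opening: 0.45
finger_force: 0.0
```

```bash
cat >> h.py <<'E'
def go(x,y,z,yaw=None):
    "tool-axis increments from the present pose to TCP (x,y,z) with tool x at world angle yaw"
    s=readout.state(); M=R.from_quat(s["tcp_rot"]).as_matrix()
    d=M.T@(np.array([x,y,z])-s["position"]); y0=np.arctan2(M[1,0],M[0,0])
    t=0 if yaw is None else -((yaw-y0+np.pi)%(2*np.pi)-np.pi)
    print("t",round(s["time"],2),"at",np.round(s["position"],4),"yaw",round(y0,4),"F",np.round(s["force"],1),"op",round(s["opening"],3),"INC",np.round(d,4),"turn",round(t,4))
E
python3 - <<'E'
from h import *
go(.464,-.327,.302,-.012)
c=cam("wrist"); save("w1",c[0]); np.savez("w1",p=c[0],d=c[1],f=c[2],cx=c[3],cy=c[4],T=c[5]); print(c[5].round(3))
p=c[0];P=cloud(c);hsv=cv2.cvtColor(p,cv2.COLOR_RGB2HSV)
E
```

```text
t 1.1 at [ 0.467  -0.3225  0.3024] yaw -0.004 F [-0.1  0.3 -0.2] op 0.45 INC [-0.003   0.0045  0.0004] turn 0.008
[[-0.004 -0.969 -0.248  0.537]
 [-1.     0.003  0.002 -0.324]
 [-0.002  0.248 -0.969  0.384]
 [ 0.     0.     0.     1.   ]]
```

View pics/w1.png

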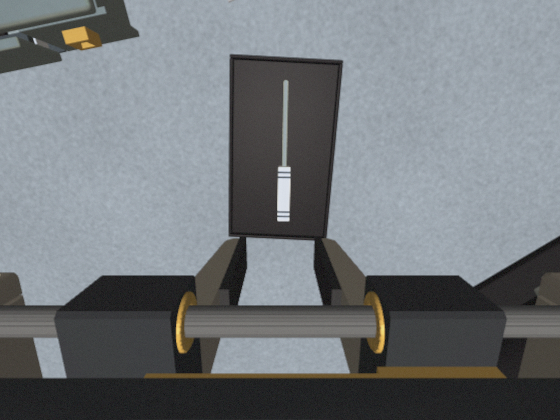

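The wrist view shows the rod with its handle at (284,194) and its tip at (286,81). The collar is at (80,37).

```bash
python3 - <<'E'
from h import *
z=np.load("w1.npz"); c=[z[k] for k in("p","d","f","cx","cy","T")]
p=c[0];P=cloud(c);hsv=cv2.cvtColor(p,cv2.COLOR_RGB2HSV)
m=np.zeros(p.shape[:2],np.uint8); m[70:230,245:320]=1
k=(m>0)&(hsv[...,2]>110)
v,u=np.nonzero(k)
ha=v>166
for nm,s,zz in(("handle",ha,.020),("rod",~ha,.0145)):
    q=np.array([ray(c,a,b,zz)[:2] for a,b in zip(u[s],v[s])])
    print(nm,cv2.minAreaRect(q.astype(np.float32)),q.mean(0),q.min(0),q.max(0), np.median(P[v[s],u[s]],0))
m[:]=0;m[15:60,50:115]=1
k=(m>0)&(hsv[...,1]>120)&(hsv[...,0]<30);n=P[k]
print("collar",len(n)); top=n[n[:,2]>.048]; print(cv2.minAreaRect(top[:,:2].astype(np.float32)),top.mean(0)); print("boxpts",cv2.boxPoints(cv2.minAreaRect(top[:,:2].astype(np.float32))).round(4).tolist())
fr=n[n[:,2]<.046]; print("front",len(fr),fr.mean(0) if len(fr) else "")
E
```

```text
handle ((0.46477529406547546, -0.32757478952407837), (0.016257574781775475, 0.06867899000644684), 89.64285278320312) [ 0.46567538 -0.32741468] [ 0.43043605 -0.33569265] [ 0.4991195  -0.31924042] [ 0.46555367 -0.32698183  0.01890429]
rod ((0.549111545085907, -0.3278302550315857), (0.01114003174006939, 0.09872419387102127), 89.7903060913086) [ 0.55016522 -0.32902849] [ 0.4997294  -0.33321955] [ 0.59847224 -0.32207961] [ 0.54970336 -0.32946353  0.0135049 ]
collar 655
((0.5940490961074829, -0.2167484164237976), (0.24149762094020844, 0.022565282881259918), 67.3852767944336) [ 0.63446794 -0.11949262  0.0537391 ]
boxpts [[0.5371999740600586, -0.3239000141620636], [0.5580000281333923, -0.3325999975204468], [0.6509000062942505, -0.1096000000834465], [0.6301000118255615, -0.10090000182390213]]
front 269 [ 0.6335755  -0.12132459  0.0354344 ]
```

apply_moves(
  increments=[
    [-0.002, 0.005, 0.05, 0.012],
    [-0.002, 0.005, 0.1, 0.012],
    [-0.002, 0.005, 0.15, 0.012],
    [-0.002, 0.005, 0.18, 0.012],
    [-0.002, 0.005, 0.206, 0.012],
    [-0.002, 0.005, 0.206, 0.012],
  ],
)

```text
time: 1.9
position: [0.4595, -0.3335, 0.0953]
tcp_rot: [1.0, -0.014, -0.002, -0.0]
force: [0.7, 0.0, -0.2]
opening: 0.448
finger_force: 0.0
```

apply_moves(
  increments=[
    [0, 0, 0, 0],
    [0, 0, 0, 0],
    [0, 0, 0, 0],
    [0, 0, 0, 0],
  ],
  hand=0,
)

```text
time: 2.4
position: [0.4617, -0.3325, 0.0976]
tcp_rot: [1.0, -0.013, 0.0, 0.0]
force: [-1.1, 0.1, 6.1]
opening: 0.171
finger_force: 29.9
```

apply_moves(
  increments=[
    [0, 0, -0.03, 0],
    [0, 0, -0.06, 0],
    [-0.002, -0.03, -0.062, -0.03],
    [-0.005, -0.07, -0.062, -0.08],
    [-0.008, -0.11, -0.062, -0.13],
    [-0.01, -0.15, -0.062, -0.17],
    [-0.013, -0.184, -0.062, -0.198],
    [-0.013, -0.184, -0.062, -0.198],
  ],
)

```text
time: 3.4
position: [0.4529, -0.1453, 0.1587]
tcp_rot: [0.996, 0.089, -0.0, -0.0]
force: [0.4, 0.1, -1.6]
opening: 0.17
finger_force: 29.9
```

```bash
python3 - <<'E'
from h import *
go(.454,-.148,.124,.1716)
c=cam("wrist"); save("w2",c[0]); np.savez("w2",p=c[0],d=c[1],f=c[2],cx=c[3],cy=c[4],T=c[5])
E
```

```text
t 3.4 at [ 0.4529 -0.1453  0.1587] yaw 0.1778 F [ 0.4  0.1 -1.6] op 0.17 INC [0.0006 0.0029 0.0347] turn 0.0062
```

View pics/w2.png

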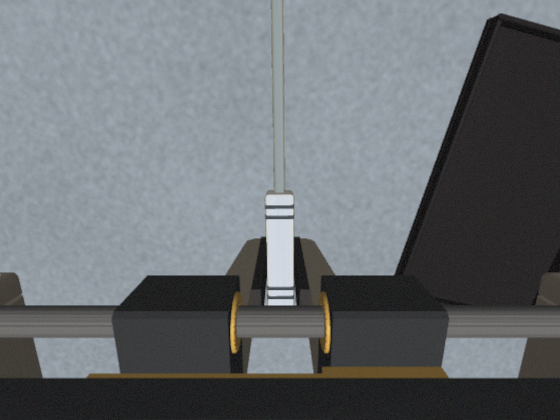

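The wrist view shows the rod held straight, with its axis from (278,0) to (280,190). The tip is out of view, so I compute its line from the wrist depth and take the collar from the earlier frames.

```bash
python3 - <<'E'
from h import *
def ld(n):
    z=np.load(n+".npz"); return [z[k] for k in("p","d","f","cx","cy","T")]
for n,(a,b,e,f) in dict(w1=(15,60,50,115),top=(185,205,335,365)).items():
    c=ld(n);p=c[0];P=cloud(c);hsv=cv2.cvtColor(p,cv2.COLOR_RGB2HSV)
    m=np.zeros(p.shape[:2],bool);m[a:b,e:f]=1
    k=m&(hsv[...,1]>120)&(hsv[...,0]<30)&(P[...,1]>-.16)
    n_,l,st,ce=cv2.connectedComponentsWithStats(k.astype(np.uint8)); i=1+st[1:,4].argmax(); k=l==i
    t=k&(abs(P[...,2]-.052)<.006); v,u=np.nonzero(t)
    vals=hsv[...,2][t]; br=vals>np.median(hsv[...,2][k])*0.9
    q=np.array([ray(c,x,y,.052)[:2] for x,y in zip(u[br],v[br])])
    r=cv2.minAreaRect(q.astype(np.float32)); print(n,len(q),r,q.mean(0),"zmed",np.median(P[t][:,2]))
    q=P[t][:,:2]; print("  depth",cv2.minAreaRect(q.astype(np.float32)),q.mean(0))
c=ld("w2");p=c[0];P=cloud(c)
for r in(10,60,110,160):
    g=p[r].astype(int); dz=P[r,:,2]; u=np.nonzero(dz[240:320]>.04)[0]+240
    print(r,u.min() if len(u) else None,u.max() if len(u) else None,len(u),np.median(P[r,u],0).round(4))
u=np.arange(268,293); print("handle",np.median(P[240,u],0),np.median(P[210,u],0), P[240,255:305,2].round(3)[::4])
c=cam("top");p=c[0];P=cloud(c); np.savez("top2",p=p,d=c[1],f=c[2],cx=c[3],cy=c[4],T=c[5])
a=cv2.resize(p[180:270,310:440],None,fx=6,fy=6,interpolation=cv2.INTER_CUBIC); save("crop2",a)
E
```

```text
w1 306 ((0.6352193355560303, -0.11791004240512848), (0.011765168979763985, 0.02342856302857399), 10.151756286621094) [ 0.6352433  -0.11793195] zmed 0.05088583848721384
  depth ((0.6355293989181519, -0.11726006120443344), (0.012614247389137745, 0.025248130783438683), 9.630495071411133) [ 0.63515227 -0.11812723]
top 42 ((0.6358437538146973, -0.11629600077867508), (0.01080039981752634, 0.021874915808439255), 10.249070167541504) [ 0.63589932 -0.11649377] zmed 0.05256615577339141
  depth ((0.6369706392288208, -0.1164931207895279), (0.012893305160105228, 0.023394964635372162), 11.71883773803711) [ 0.6364918  -0.11638432]
10 271 282 12 [ 0.5799 -0.1218  0.0749]
60 272 282 11 [ 0.558  -0.1259  0.0748]
110 261 307 13 [ 0.5342 -0.1312  0.0741]
160 271 283 12 [ 0.5086 -0.135   0.0749]
handle [ 0.46464883 -0.14427944  0.08033673] [ 0.48230307 -0.14054611  0.0801306 ] [0.075 0.074 0.075 0.079 0.08  0.081 0.08  0.079 0.08  0.081 0.077 0.078
 0.073]
```

View pics/crop2.png

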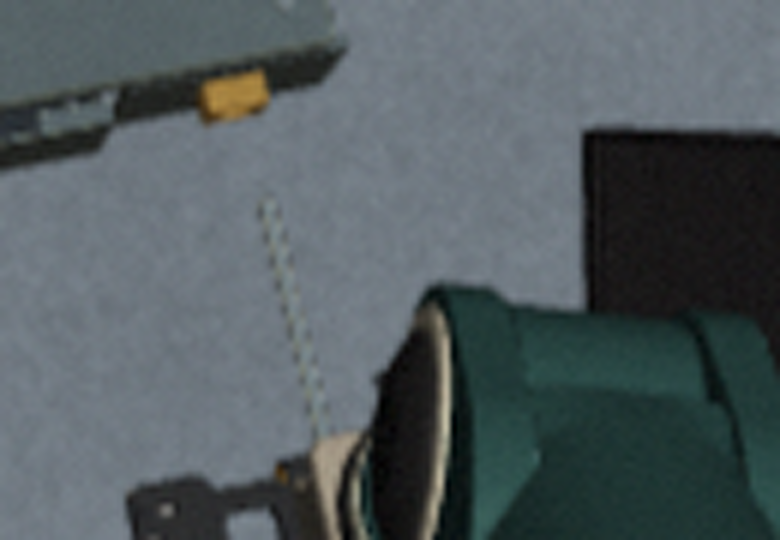

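The crop shows the rod tip at (265,200), short of the collar at (235,97) and almost in line with it.

apply_moves(
  increments=[
    [-0.001, 0.004, 0.016, 0.008],
    [-0.001, 0.004, 0.032, 0.008],
    [-0.001, 0.004, 0.032, 0.008],
    [0.01, 0.004, 0.032, 0.008],
    [0.025, 0.004, 0.032, 0.008],
    [0.025, 0.004, 0.032, 0.008],
  ],
)

```text
time: 4.25
position: [0.4805, -0.1471, 0.1272]
tcp_rot: [0.997, 0.083, 0.001, 0.0]
force: [-0.3, -0.7, -0.4]
opening: 0.171
finger_force: 29.9
```

```bash
python3 - <<'E'
from h import *
go(.6354-.985*.15,-.1175-.1736*.15,.1267,.1695)
c=cam("top"); p=c[0]
a=cv2.resize(p[180:240,310:390],None,fx=8,fy=8,interpolation=cv2.INTER_CUBIC)
s=cam("scene")[0]
save("crop3",a)
E
```

```text
t 4.25 at [ 0.4805 -0.1471  0.1272] yaw 0.1662 F [-0.3 -0.7 -0.4] op 0.171 INC [ 0.0077 -0.0023  0.0005] turn -0.0033
```

View pics/crop3.png

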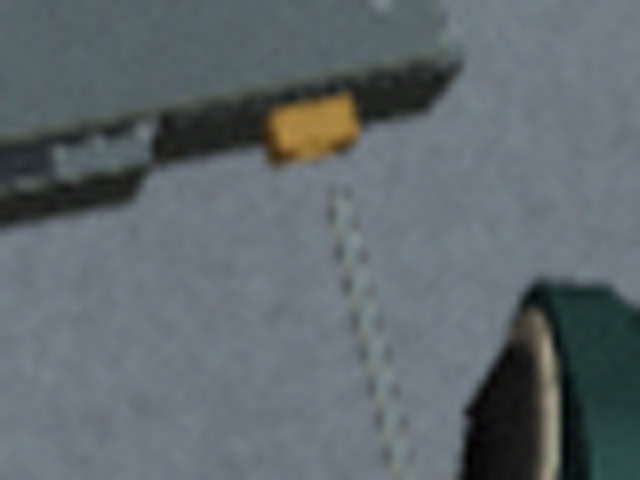

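```bash
python3 - <<'E'
from h import *
z=np.load("top2.npz"); c=[z[k] for k in("p","d","f","cx","cy","T")]
C=np.array([.6358,-.1163]); u=np.array([.985,.1736]); n=np.array([-.1736,.985])
for a,b in((340,190),(370,330),(397,450)):
    q=ray(c,310+a/8-.44,180+b/8-.44,.0405)[:2]-C; print("along",(q@u).round(4),"side",(q@n).round(4))
E
```

```text
along -0.0186 side -0.0054
along -0.0613 side -0.0046
along -0.0975 side -0.0043
```

apply_moves(
  increments=[
    [0, -0.0033, 0, -0.008],
    [0, -0.0033, 0, -0.008],
    [0.01, -0.0033, 0, -0.008],
    [0.02, -0.0033, 0, -0.008],
    [0.03, -0.0033, 0, -0.008],
    [0.03, -0.0033, 0, -0.008],
  ],
)

```text
time: 5.1
position: [0.5084, -0.1391, 0.1266]
tcp_rot: [0.996, 0.087, 0.0, -0.0]
force: [-0.7, 0.6, -0.5]
opening: 0.172
finger_force: 29.9
```

```bash
python3 - <<'E'
from h import *
go(.6354-.985*.12,-.1175-.1736*.12,.1267,.1715)
c=cam("top"); p=c[0]
a=cv2.resize(p[180:240,310:390],None,fx=8,fy=8,interpolation=cv2.INTER_CUBIC)
save("crop4",a)
E
```

```text
t 5.1 at [ 0.5084 -0.1391  0.1266] yaw 0.1735 F [-0.7  0.6 -0.5] op 0.172 INC [ 0.0088  0.0008 -0.0001] turn 0.002
```

View pics/crop4.png

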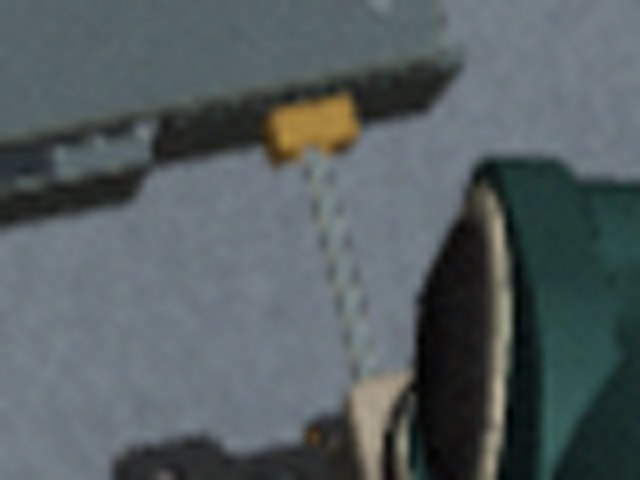

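The rod enters the middle of the collar at (315,150) with no contact force. Next I push it in.

apply_moves(
  increments=[
    [0.015, 0, 0, 0],
    [0.03, 0, 0, 0],
    [0.038, 0, 0, 0],
    [0.043, 0, 0, 0],
    [0.047, 0, 0, 0],
    [0.05, 0, 0, 0],
    [0.051, 0, 0, 0],
    [0.051, 0, 0, 0],
  ],
)

```text
time: 6.15
position: [0.5573, -0.1311, 0.1266]
tcp_rot: [0.996, 0.086, -0.0, 0.0]
force: [-3.4, -3.0, -0.5]
opening: 0.169
finger_force: 30.1
```

```bash
python3 - <<'E'
from h import *
go(.6354-.985*.07,-.1175-.1736*.07,.1267,.1715)
c=cam("top"); P=cloud(c); np.savez("top3",p=c[0],d=c[1],f=c[2],cx=c[3],cy=c[4],T=c[5])
save("top3",c[0])
E
```

```text
t 6.15 at [ 0.5573 -0.1311  0.1266] yaw 0.172 F [-3.4 -3.  -0.5] op 0.169 INC [ 0.0092  0.0001 -0.0001] turn 0.0005
```

View pics/top3.png

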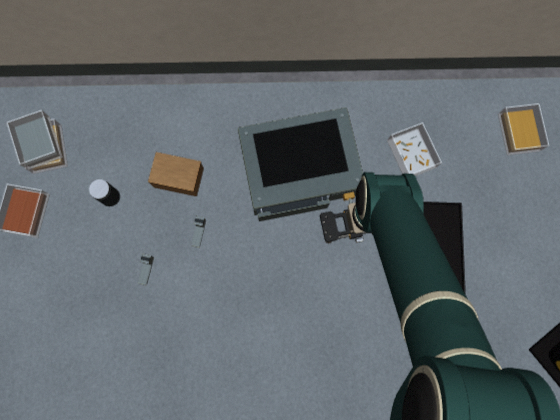

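The drawer does not look fully out yet, and the rod meets about 4 N. I push a little further.

apply_moves(
  increments=[
    [0.002, 0, 0, 0],
    [0.004, 0, 0, 0],
    [0.004, 0, 0, 0],
    [0.004, 0, 0, 0],
  ],
)

```text
time: 6.7
position: [0.5615, -0.1298, 0.1266]
tcp_rot: [0.996, 0.086, -0.0, -0.0]
force: [-3.6, -1.7, -0.7]
opening: 0.168
finger_force: 30.0
```

```bash
python3 - <<'E'
from h import *
c=cam("top"); P=cloud(c); m=(P[...,2]>.05)&(P[...,2]<.072)&(P[...,0]>.4)&(P[...,0]<.66)&(P[...,1]>-.09)&(P[...,1]<.12)
q=P[m]; u=np.array([.985,.1736]); a=q[:,:2]@u-np.array([.618,.017])@u; print(len(q),a.min(),a.max(), readout.state()["force"])
E
```

```text
464 -0.08411757189553104 0.007631214301439537 [-3.38773023 -2.23100626 -1.09137155]
```

apply_moves(
  increments=[
    [0, 0, 0, 0],
    [0, 0, 0, 0],
    [0, 0, 0, 0],
    [0, 0, 0, 0],
  ],
)

```text
time: 7.25
position: [0.5616, -0.13, 0.1267]
tcp_rot: [0.996, 0.086, -0.0, 0.0]
force: [-3.7, -1.1, -1.3]
opening: 0.168
finger_force: 30.0
```

```bash
python3 - <<'E'
from h import *
c=cam("top"); P=cloud(c); m=(P[...,2]>.05)&(P[...,2]<.072)&(P[...,0]>.4)&(P[...,0]<.66)&(P[...,1]>-.09)&(P[...,1]<.12)
q=P[m]; u=np.array([.985,.1736]); a=q[:,:2]@u-np.array([.618,.017])@u; print(len(q),a.min(),a.max(), readout.state()["force"])
E
```

```text
516 -0.1636511375713447 0.0071492497308360825 [-4.37387246 -1.56625372  0.44051607]
```

apply_moves(
  increments=[
    [-0.03, 0, 0, 0],
    [-0.075, 0, 0, 0],
    [-0.115, 0, 0, 0],
    [-0.132, 0, -0.02, 0],
    [-0.132, 0.05, -0.033, 0.05],
    [-0.132, 0.1, -0.033, 0.1],
    [-0.132, 0.15, -0.033, 0.15],
    [-0.132, 0.1775, -0.033, 0.172],
  ],
)

```text
time: 8.3
position: [0.4642, -0.3306, 0.1607]
tcp_rot: [1.0, -0.001, 0.003, 0.002]
force: [-0.5, 0.1, -1.0]
opening: 0.17
finger_force: 30.0
```

apply_moves(
  increments=[
    [0, 0, 0, 0],
    [0, 0, 0, 0],
  ],
)

```text
time: 8.55
position: [0.463, -0.3262, 0.1598]
tcp_rot: [1.0, 0.001, 0.001, -0.0]
force: [0.2, -0.3, -0.7]
opening: 0.173
finger_force: 30.0
```

```bash
python3 - <<'E'
from h import *
go(.463,-.3245,.0995,0)
c=cam("wrist"); save("w3",c[0])
E
```

```text
t 8.55 at [ 0.463  -0.3262  0.1598] yaw 0.0028 F [ 0.2 -0.3 -0.7] op 0.173 INC [-0.0001 -0.0017  0.0603] turn 0.0028
```

View pics/w3.png

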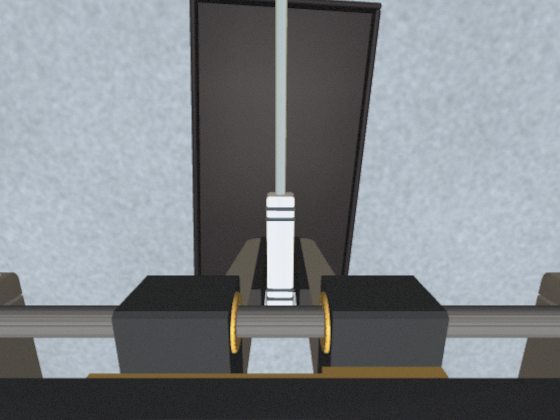

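The rod is still held straight, over the tray, with the handle at (280,240). I lower and release it.

apply_moves(
  increments=[
    [0, 0, 0.03, 0],
    [0, 0, 0.05, 0],
    [0, 0, 0.06, 0],
    [0, 0, 0.06, 0],
    [0, 0, 0.06, 0],
  ],
)

```text
time: 9.22
position: [0.4627, -0.3275, 0.1005]
tcp_rot: [1.0, 0.001, 0.001, 0.0]
force: [0.1, 0.4, -0.7]
opening: 0.171
finger_force: 30.0
```

apply_moves(
  increments=[
    [0, 0, 0, 0],
    [0, 0, 0, 0],
    [0, 0, 0, 0],
    [0, 0, -0.03, 0],
    [0, 0, -0.08, 0],
    [0, 0, -0.14, 0],
    [0, 0, -0.2, 0],
    [0, 0, -0.2, 0],
  ],
  hand=0.45,
)

```text
time: 10.22
position: [0.464, -0.3287, 0.3052]
tcp_rot: [1.0, 0.0, 0.004, 0.003]
force: [0.8, 0.3, 0.3]
opening: 0.453
finger_force: 0.0
```

```bash
python3 - <<'E'
from h import *
c=cam("wrist"); p=c[0];P=cloud(c);hsv=cv2.cvtColor(p,cv2.COLOR_RGB2HSV)
m=np.zeros(p.shape[:2],bool); m[70:230,245:320]=1
k=m&(hsv[...,2]>110); v,u=np.nonzero(k); print("rod",P[k].min(0),P[k].max(0),np.median(P[k],0))
go(.55,.24,.3,-.16)
# drawer: panel points & dies from top
c=cam("top"); np.savez("top4",p=c[0],d=c[1],f=c[2],cx=c[3],cy=c[4],T=c[5])
a=cv2.resize(c[0][140:300,120:380],None,fx=3,fy=3,interpolation=cv2.INTER_CUBIC); save("crop5",a)
E
```

```text
rod [ 0.42673171 -0.33725329  0.00117723] [ 0.59992256 -0.3211339   0.3869827 ] [ 0.48811797 -0.3292496   0.01809155]
t 10.28 at [ 0.4628 -0.328   0.3021] yaw 0.0006 F [0.1 0.2 0.3] op 0.451 INC [ 0.0876 -0.568   0.0008] turn 0.1606
```

View pics/crop5.png

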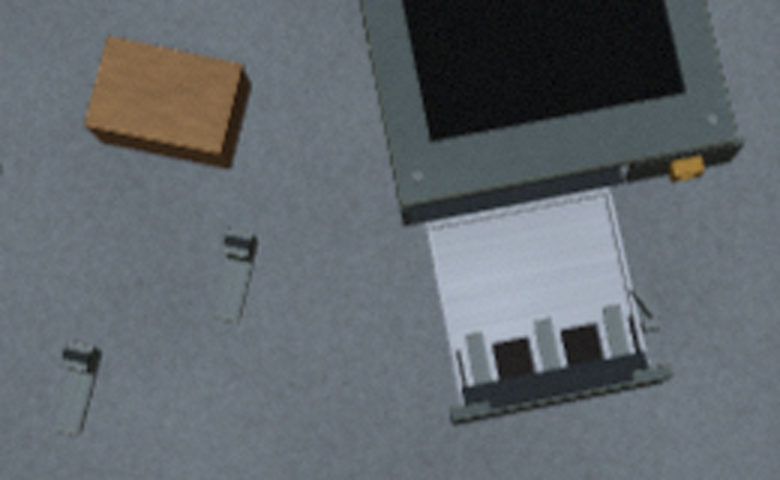

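The rod lies in its tray. The drawer is out, with its three fingers at about (478,355), (545,345) and (613,330) in the crop. I look at it closely with the wrist camera.

apply_moves(
  increments=[
    [-0.005, -0.05, 0, -0.03],
    [-0.01, -0.1, 0, -0.06],
    [-0.015, -0.15, 0, -0.09],
    [-0.02, -0.2, 0, -0.12],
    [-0.025, -0.25, 0, -0.15],
    [-0.033, -0.3, 0, -0.17],
    [-0.033, -0.312, 0, -0.17],
    [-0.033, -0.312, 0, -0.17],
  ],
  hand=0.45,
)

```text
time: 11.32
position: [0.4284, -0.0155, 0.2986]
tcp_rot: [0.996, 0.086, -0.001, -0.0]
force: [0.1, -1.6, -0.2]
opening: 0.448
finger_force: 0.0
```

```bash
python3 - <<'E'
from h import *
go(.43,-.016,.302,.17)
c=cam("wrist"); np.savez("w4",p=c[0],d=c[1],f=c[2],cx=c[3],cy=c[4],T=c[5]); save("w4",c[0])
E
```

```text
t 11.32 at [ 0.4284 -0.0155  0.2986] yaw 0.172 F [ 0.1 -1.6 -0.2] op 0.448 INC [ 0.0014  0.0008 -0.0034] turn 0.002
```

View pics/w4.png

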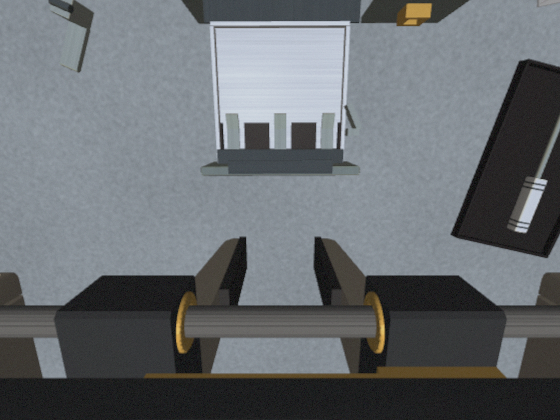

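The drawer is square in the view: fingers at (233,130), (280,130) and (327,130) with lips at row 113, and the front panel at row 170.

```bash
python3 - <<'E'
from h import *
z=np.load("w4.npz"); c=[z[k] for k in("p","d","f","cx","cy","T")]
p=c[0]; P=cloud(c)
for r in(105,111,116,122,130): print(r,[(int(a)) for a in p[r,218:346:3].mean(-1)])
g=p[118].astype(float).mean(-1)
for x in(233,280,327):
    col=p[100:160,x].mean(-1); print(x,[int(a) for a in col[::2]], P[100:160:4,x,2].round(3))
# panel top & drawer sides
m=(abs(P[...,2]-.064)<.006)&(P[...,0]<.52)&(P[...,0]>.38); m[:160]=0;m[185:]=0
q=P[m][:,:2]; print("panel",cv2.minAreaRect(q.astype(np.float32)),len(q))
m=(abs(P[...,2]-.0145)<.005); m[:26]=0;m[105:]=0;m[:,:222]=0;m[:,342:]=0; print("floor z",np.median(P[26:105,222:342,2]))
E
```

```text
105 [113, 205, 207, 209, 209, 209, 207, 210, 209, 208, 209, 209, 210, 208, 209, 209, 209, 208, 206, 206, 206, 205, 205, 204, 205, 205, 203, 204, 203, 204, 201, 203, 203, 203, 204, 203, 204, 203, 202, 203, 203, 117, 176]
111 [131, 210, 210, 209, 212, 213, 213, 213, 213, 212, 213, 214, 215, 215, 214, 214, 213, 212, 212, 214, 212, 211, 211, 210, 209, 208, 210, 208, 209, 209, 210, 209, 207, 208, 210, 207, 206, 207, 207, 206, 207, 99, 207]
116 [148, 208, 208, 146, 141, 147, 145, 209, 211, 211, 209, 210, 211, 210, 212, 208, 210, 211, 208, 146, 142, 146, 148, 207, 205, 205, 204, 204, 204, 204, 205, 205, 204, 204, 204, 136, 144, 144, 147, 194, 205, 109, 207]
122 [158, 171, 209, 144, 144, 148, 146, 192, 210, 163, 164, 163, 164, 163, 161, 164, 162, 193, 209, 147, 144, 146, 148, 205, 205, 141, 141, 142, 141, 141, 140, 138, 138, 196, 206, 145, 140, 143, 148, 204, 138, 123, 205]
130 [189, 47, 208, 165, 145, 145, 149, 157, 207, 59, 58, 60, 62, 61, 60, 63, 62, 171, 204, 147, 145, 149, 150, 202, 179, 59, 62, 58, 62, 59, 59, 59, 58, 201, 181, 148, 143, 150, 147, 202, 31, 149, 172]
233 [209, 206, 208,
[... 159 characters left out ...]
28 0.025 0.024 0.022 0.022 0.021 0.023 0.023
 0.023 0.031 0.03 ]
280 [207, 207, 205, 203, 206, 211, 208, 136, 145, 144, 143, 143, 143, 141, 144, 146, 146, 147, 147, 145, 146, 145, 144, 145, 144, 69, 74, 71, 71, 69] [0.013 0.013 0.014 0.013 0.027 0.026 0.023 0.02  0.021 0.021 0.022 0.023
 0.024 0.032 0.032]
327 [206, 203, 204, 203, 206, 205, 192, 138, 141, 145, 142, 142, 142, 142, 144, 146, 144, 144, 146, 148, 143, 147, 144, 145, 126, 69, 69, 69, 73, 72] [0.012 0.012 0.014 0.012 0.027 0.024 0.023 0.021 0.021 0.021 0.024 0.025
 0.023 0.031 0.031]
panel ((0.46403372287750244, -0.009736821055412292), (0.01640458218753338, 0.16831298172473907), 10.32341480255127) 2063
floor z 0.013191198135165144
```

```bash
python3 - <<'E'
from h import *
z=np.load("w4.npz"); c=[z[k] for k in("p","d","f","cx","cy","T")]
p=c[0]; g=p.mean(-1); u=np.array([.985,.1736]);n=np.array([-.1736,.985])
L=[]
for x in(233,280,327):
    e=[]
    for r in range(116,120):
        s=np.nonzero(g[r,x-13:x+14]<178)[0]+x-13; e.append((s.min()+s.max())/2)
    L.append(ray(c,np.mean(e),113.5,.026)[:2]); print(x,np.mean(e),L[-1])
L=np.array(L); d=L[0]-L[2]; yaw=np.arctan2(-d[0],d[1]); print("yaw",yaw,np.linalg.norm(d))
u=np.array([np.cos(yaw),np.sin(yaw)])
for i in range(3): print("nest",i,L[i]-.040*u, "jaw",L[i]+.0185*u)
# guide end
for x in(257,304): 
    col=g[112:128,x]; r=112+np.argmax(-np.diff(col))+.5; q=ray(c,x,r,.022)[:2]; print("guide end",q,"nestx via",(q-.030*u)@u,(L[1]-.04*u)@u)
print("via panel",(np.array([.464,-.0097])@u))
# collar again in this view
hsv=cv2.cvtColor(p,cv2.COLOR_RGB2HSV); P=cloud(c)
k=(hsv[...,1]>120)&(hsv[...,0]<30); k[30:]=0;k[:,:380]=0;k[:,450:]=0;k&=P[...,2]>.046; print("collar",P[k][:,:2].mean(0))
# die visible at upper left
k=(P[...,2]>.004)&(P[...,2]<.012); k[100:]=0;k[:,:30]=0;k[:,110:]=0; q=P[k][:,:2]; print("tangA",len(q),cv2.minAreaRect(q.astype(np.float32)))
E
```

```text
233 231.75 [0.51042309 0.05323404]
280 279.5 [ 5.19715100e-01 -1.98128388e-04]
327 330.875 [ 0.52971326 -0.05769088]
yaw 0.17218103959434908 0.11258974226491132
nest 0 [0.47101455 0.04638078] jaw [0.52864953 0.05640368]
nest 1 [ 0.48030656 -0.00705139] jaw [0.53794155 0.00297151]
nest 2 [ 0.49030472 -0.06454414] jaw [ 0.54793971 -0.05452125]
guide end [0.50573354 0.02380284] nestx via 0.47233365744381717 0.4719963503317506
guide end [ 0.51505085 -0.02977681] nestx via 0.4723333104078352 0.4719963503317506
via panel 0.45547711536346974
collar [ 0.63352808 -0.11474039]
tangA 962 ((0.5620354413986206, 0.242682546377182), (0.02177261933684349, 0.06846899539232254), 76.10465240478516)
```

apply_moves(
  increments=[
    [0.02, -0.04, 0, 0.05],
    [0.04, -0.08, 0.01, 0.1],
    [0.065, -0.12, 0.02, 0.15],
    [0.09, -0.16, 0.03, 0.2],
    [0.12, -0.2, 0.03, 0.26],
    [0.145, -0.239, 0.03, 0.342],
    [0.145, -0.239, 0.03, 0.342],
    [0.145, -0.239, 0.03, 0.342],
  ],
)

```text
time: 12.38
position: [0.5315, 0.2424, 0.2686]
tcp_rot: [0.996, -0.086, -0.001, 0.001]
force: [0.3, -0.0, 0.0]
opening: 0.45
finger_force: 0.0
```

```bash
cat >> h.py <<'E'
def die(c,near):
    "block centre and yaw of the die near a world xy, from the wrist depth"
    P=cloud(c); near=np.array(near)
    ok=(np.hypot(P[...,0]-near[0],P[...,1]-near[1])<.075)&(c[1]>.1); ok[235:]=0
    b=ok&(P[...,2]>.029)&(P[...,2]<.045); t=ok&(P[...,2]>.0045)&(P[...,2]<.011)
    b=cv2.morphologyEx(b.astype(np.uint8),cv2.MORPH_OPEN,np.ones((3,3)))>0
    t=cv2.morphologyEx(t.astype(np.uint8),cv2.MORPH_OPEN,np.ones((5,5)))>0
    v,u=np.nonzero(b); B=np.array([ray(c,x,y,.036)[:2] for x,y in zip(u,v)])
    n,l,st,ce=cv2.connectedComponentsWithStats(t.astype(np.uint8)); t=l==1+st[1:,4].argmax()
    v,u=np.nonzero(t); Q=np.array([ray(c,x,y,.007)[:2] for x,y in zip(u,v)])
    rb=cv2.minAreaRect(B.astype(np.float32)); rt=cv2.minAreaRect(Q.astype(np.float32))
    a=cv2.fitLine(Q.astype(np.float32),cv2.DIST_HUBER,0,.001,.001).ravel()
    print("block",len(B),rb,"tang",rt,"fit",a,"yaw",np.arctan2(a[1],a[0])); 
    w=np.array(rb[0])-np.array(rt[0]); print("yaw by centres",np.arctan2(w[1],w[0]))
E
python3 - <<'E'
from h import *
z=np.load("w4.npz"); c=[z[k] for k in("p","d","f","cx","cy","T")]
P=cloud(c); print("wall z",P[60,205:226,2].round(3),P[60,340:352,2].round(3),P[60,205:226:3,1].round(3),P[60,205:226:3,0].round(3))
go(.53,.245,.27,-.17)
c=cam("wrist"); save("w5",c[0]); np.savez("w5",p=c[0],d=c[1],f=c[2],cx=c[3],cy=c[4],T=c[5])
die(c,(.575,.235))
E
```

```text
wall z [-0.     0.38  -0.002 -0.    -0.001 -0.001  0.025  0.024  0.023  0.023
  0.021  0.015  0.012  0.014  0.013  0.014  0.013  0.013  0.014  0.014
  0.013] [ 0.012  0.015  0.013  0.018  0.025  0.024  0.022  0.021  0.    -0.001
 -0.002 -0.001] [0.096 0.093 0.083 0.08  0.079 0.076 0.072] [0.565 0.566 0.562 0.563 0.565 0.565 0.566]
t 12.38 at [0.5315 0.2424 0.2686] yaw -0.1731 F [ 0.3 -0.   0. ] op 0.45 INC [-0.0019 -0.0023 -0.0014] turn -0.0031
block 379 ((0.5858161449432373, 0.2371365875005722), (0.02010645903646946, 0.0198031235486269), 75.45687103271484) tang ((0.5521045923233032, 0.2451135218143463), (0.01980169117450714, 0.044369883835315704), 76.01361083984375) fit [ 0.9503162  -0.31128618  0.5561522   0.2430844 ] yaw -0.31654617
yaw by centres -0.23234962132858464
```

apply_moves(
  increments=[
    [0.03, -0.002, 0.01, 0.04],
    [0.054, -0.004, 0.04, 0.072],
    [0.054, -0.004, 0.08, 0.072],
    [0.054, -0.004, 0.12, 0.072],
    [0.054, -0.004, 0.155, 0.072],
    [0.054, -0.004, 0.167, 0.072],
    [0.054, -0.004, 0.167, 0.072],
    [0.054, -0.004, 0.167, 0.072],
  ],
)

```text
time: 13.42
position: [0.586, 0.2393, 0.1044]
tcp_rot: [0.993, -0.122, 0.001, -0.001]
force: [0.2, 0.0, 0.4]
opening: 0.446
finger_force: 0.0
```

apply_moves(
  increments=[
    [0, 0, 0, 0],
    [0, 0, 0, 0],
    [0, 0, 0, 0],
    [0, 0, 0, 0],
  ],
  hand=0,
)

```text
time: 13.92
position: [0.5854, 0.2393, 0.1034]
tcp_rot: [0.993, -0.121, 0.0, 0.0]
force: [-0.5, -1.2, 5.5]
opening: 0.215
finger_force: 30.0
```

```bash
python3 - <<'E'
from h import *
go(.5858,.2371,.102,-.245)
E
```

```text
t 13.93 at [0.5854 0.2393 0.1034] yaw -0.2434 F [-0.5 -1.2  5.5] op 0.215 INC [0.0009 0.002  0.0014] turn 0.0016
```

apply_moves(
  increments=[
    [0, 0, -0.04, 0],
    [0, 0, -0.08, 0],
    [0, 0, -0.11, 0],
    [0, 0, -0.11, 0],
  ],
)

```text
time: 14.42
position: [0.586, 0.24, 0.2149]
tcp_rot: [0.993, -0.121, 0.002, -0.001]
force: [0.2, 0.9, -1.6]
opening: 0.214
finger_force: 30.0
```

apply_moves(
  increments=[
    [0.01, 0.035, 0, -0.06],
    [0.02, 0.075, 0, -0.13],
    [0.03, 0.115, 0, -0.21],
    [0.04, 0.155, 0, -0.29],
    [0.05, 0.195, 0, -0.37],
    [0.056, 0.221, 0, -0.415],
    [0.056, 0.221, 0, -0.415],
    [0.056, 0.221, 0, -0.415],
  ],
)

```text
time: 15.42
position: [0.5857, 0.0126, 0.2117]
tcp_rot: [0.996, 0.086, -0.001, -0.001]
force: [0.1, 0.8, -1.4]
opening: 0.212
finger_force: 30.0
```

```bash
python3 - <<'E'
from h import *
go(.5867,.0114,.119,.172)
c=cam("wrist"); save("w6",c[0]); np.savez("w6",p=c[0],d=c[1],f=c[2],cx=c[3],cy=c[4],T=c[5])
E
```

```text
t 15.43 at [0.5857 0.0126 0.2117] yaw 0.1723 F [ 0.1  0.8 -1.4] op 0.212 INC [0.0009 0.0015 0.0927] turn 0.0003
```

View pics/w6.png

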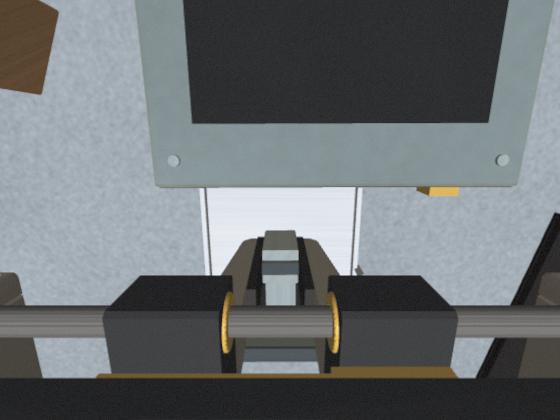

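The die is held upright at (280,260), tang towards the robot and centred between the drawer walls (columns 205 and 357). I lower it.

apply_moves(
  increments=[
    [0.001, 0.001, 0.03, 0],
    [0.001, 0.001, 0.06, 0],
    [0.001, 0.001, 0.08, 0],
    [0.001, 0.001, 0.088, 0],
    [0.001, 0.001, 0.092, 0],
    [0.001, 0.001, 0.093, 0],
    [0.001, 0.001, 0.093, 0],
  ],
)

```text
time: 16.35
position: [0.5877, 0.0105, 0.1203]
tcp_rot: [0.996, 0.086, 0.001, 0.0]
force: [0.3, 0.5, -0.6]
opening: 0.212
finger_force: 30.0
```

```bash
python3 - <<'E'
from h import *
go(.4803+.985*.0585,-.0071+.1713*.0585,.1174,.172)
E
```

```text
t 16.35 at [0.5877 0.0105 0.1203] yaw 0.1715 F [ 0.3  0.5 -0.6] op 0.212 INC [-0.0504 -0.0011  0.0029] turn -0.0005
```

apply_moves(
  increments=[
    [0, -0.001, 0.002, 0],
    [0, -0.001, 0.003, 0],
    [0, -0.001, 0.003, 0],
    [0, -0.001, 0.003, 0],
  ],
)

```text
time: 16.85
position: [0.5873, 0.0116, 0.1173]
tcp_rot: [0.996, 0.086, 0.0, 0.0]
force: [-1.7, -0.1, 5.2]
opening: 0.215
finger_force: 30.0
```

apply_moves(
  increments=[
    [0, 0, -0.0005, 0],
    [-0.008, 0, -0.0005, 0],
    [-0.016, 0, -0.0005, 0],
    [-0.024, 0, -0.0005, 0],
    [-0.03, 0, -0.0005, 0],
    [-0.036, 0, -0.0005, 0],
    [-0.042, 0, -0.0005, 0],
    [-0.042, 0, -0.0005, 0],
  ],
)

```text
time: 17.85
position: [0.5455, 0.0043, 0.1174]
tcp_rot: [0.996, 0.086, 0.0, 0.0]
force: [2.0, 0.8, 2.9]
opening: 0.213
finger_force: 30.0
```

```bash
python3 - <<'E'
from h import *
go(.4803+.985*.0585,-.0071+.1713*.0585,.1174,.172)
E
```

```text
t 17.85 at [0.5455 0.0043 0.1174] yaw 0.1716 F [2.  0.8 2.9] op 0.213 INC [-0.0077  0.     -0.    ] turn -0.0004
```

apply_moves(
  increments=[
    [-0.002, 0, 0, 0],
    [-0.004, 0, 0, 0],
    [-0.006, 0, 0, 0],
    [-0.007, 0, 0, 0],
    [-0.008, 0, 0, 0],
    [-0.009, 0, 0, 0],
    [-0.009, 0, 0, 0],
  ],
)

```text
time: 18.73
position: [0.5382, 0.003, 0.1176]
tcp_rot: [0.996, 0.086, 0.002, -0.0]
force: [6.7, 1.5, -0.6]
opening: 0.216
finger_force: 30.0
```

```bash
python3 - <<'E'
from h import *
go(.4803+.985*.0585,-.0071+.1713*.0585,.1174,.172)
E
```

```text
t 18.73 at [0.5382 0.003  0.1176] yaw 0.1719 F [ 6.7  1.5 -0.6] op 0.216 INC [-0.0002  0.0001  0.0002] turn -0.0001
```

apply_moves(
  increments=[
    [-0.001, 0, 0, 0],
    [-0.002, 0, 0, 0],
    [-0.002, 0, 0, 0],
    [-0.002, 0, 0, 0],
  ],
)

```text
time: 19.23
position: [0.5376, 0.0029, 0.1179]
tcp_rot: [0.996, 0.086, 0.003, -0.0]
force: [9.3, 1.8, -1.3]
opening: 0.219
finger_force: 30.0
```

apply_moves(
  increments=[
    [0, 0, 0, 0],
    [0, 0, 0, 0],
    [0, 0, 0, 0],
    [0, 0, -0.02, 0],
    [0, 0, -0.05, 0],
    [0, 0, -0.1, 0],
    [-0.05, 0, -0.15, 0],
    [-0.1, 0, -0.15, 0],
  ],
  hand=0.33,
)

```text
time: 20.23
position: [0.4367, -0.0144, 0.2695]
tcp_rot: [0.996, 0.086, 0.002, 0.0]
force: [-0.2, -0.3, -0.1]
opening: 0.332
finger_force: 0.0
```

apply_moves(
  increments=[
    [0, 0, 0, 0],
    [0, 0, 0, 0],
  ],
)

```text
time: 20.48
position: [0.4366, -0.0148, 0.2674]
tcp_rot: [0.996, 0.086, 0.0, 0.0]
force: [0.4, -0.2, -0.6]
opening: 0.329
finger_force: 0.0
```

```bash
cat >> h.py <<'E'
def seated(c,nest,yaw=.172):
    P=cloud(c); u=np.array([np.cos(yaw),np.sin(yaw)]); n=np.array([-u[1],u[0]])
    v_,u_=np.mgrid[:420,:560]
    D=P[...,:2]-np.array(nest); a=D@u; b=D@n
    k=(abs(a-.0585)<.03)&(abs(b)<.027)&(P[...,2]>.043)&(P[...,2]<.060); k[235:]=0
    v,uu=np.nonzero(k); B=np.array([ray(c,x,y,.050)[:2] for x,y in zip(uu,v)])-np.array(nest)
    r=cv2.minAreaRect(np.c_[B@u,B@n].astype(np.float32)); print("jaw",len(B),r,"z",np.median(P[k][:,2]))
    for o in(.024,.036):
        f=(abs(a-o)<.003)&(abs(b)<.005); f[235:]=0; print("finger z at",o,np.median(P[f][:,2]))
E
python3 - <<'E'
from h import *
c=cam("wrist"); seated(c,(.4803,-.0071))
go(.44,.375,.27,-.2)
E
```

```text
jaw 474 ((0.05925687402486801, -0.0005333526059985161), (0.01910996250808239, 0.01960936188697815), 89.97893524169922) z 0.049802221825784976
finger z at 0.024 0.34863938076595374
finger z at 0.036 0.02979841113795656
t 20.52 at [ 0.4371 -0.0146  0.2672] yaw 0.1718 F [0.  0.2 0.1] op 0.332 INC [ 0.0695 -0.3833 -0.0027] turn 0.3718
```

apply_moves(
  increments=[
    [0.01, -0.055, 0, 0.05],
    [0.02, -0.11, 0, 0.1],
    [0.03, -0.165, 0, 0.16],
    [0.04, -0.22, 0, 0.22],
    [0.05, -0.275, 0, 0.28],
    [0.06, -0.33, 0, 0.34],
    [0.07, -0.383, 0, 0.372],
    [0.07, -0.383, 0, 0.372],
  ],
  hand=0.45,
)

```text
time: 21.52
position: [0.4383, 0.3801, 0.2661]
tcp_rot: [0.995, -0.096, -0.002, -0.001]
force: [-0.4, 0.1, 0.3]
opening: 0.446
finger_force: 0.0
```

apply_moves(
  increments=[
    [0, 0, 0, 0],
    [0, 0, 0, 0],
  ],
)

```text
time: 21.78
position: [0.4406, 0.3732, 0.2666]
tcp_rot: [0.995, -0.101, -0.0, 0.001]
force: [0.5, 0.2, -0.4]
opening: 0.447
finger_force: 0.0
```

```bash
python3 - <<'E'
from h import *
c=cam("wrist"); die(c,(.49,.355))
go(.5,.355,.102,-.23)
E
```

```text
block 373 ((0.49916666746139526, 0.3607819080352783), (0.018634891137480736, 0.02003450319170952), 77.94515991210938) tang ((0.4657633602619171, 0.3691845238208771), (0.019808147102594376, 0.04515886306762695), 76.01243591308594) fit [ 0.96261454 -0.270875    0.46594223  0.36899725] yaw -0.27430192
yaw by centres -0.24643734399869946
t 21.82 at [0.4407 0.3732 0.2669] yaw -0.2026 F [ 0.6 -0.1  0.5] op 0.451 INC [0.0618 0.0057 0.1649] turn 0.0274
```

apply_moves(
  increments=[
    [0.03, 0, 0.01, 0.02],
    [0.06, 0, 0.04, 0.041],
    [0.06, 0, 0.08, 0.041],
    [0.06, 0, 0.12, 0.041],
    [0.06, 0, 0.15, 0.041],
    [0.06, 0, 0.1635, 0.041],
    [0.06, 0, 0.1635, 0.041],
    [0.06, 0, 0.1635, 0.041],
  ],
)

```text
time: 22.82
position: [0.4995, 0.3631, 0.1051]
tcp_rot: [0.993, -0.121, 0.001, -0.001]
force: [0.3, 1.0, 0.4]
opening: 0.451
finger_force: 0.0
```

apply_moves(
  increments=[
    [0, 0, 0, 0],
    [0, 0, 0, 0],
    [0, 0, 0, 0],
    [0, 0, 0, 0],
  ],
  hand=0,
)

```text
time: 23.32
position: [0.499, 0.3627, 0.1043]
tcp_rot: [0.993, -0.12, 0.0, 0.0]
force: [-1.1, -2.7, 5.7]
opening: 0.215
finger_force: 30.0
```

apply_moves(
  increments=[
    [0, 0, -0.04, 0],
    [0, 0, -0.08, 0],
    [0, 0, -0.11, 0],
    [0, 0, -0.11, 0],
  ],
)

```text
time: 23.82
position: [0.4994, 0.3636, 0.2156]
tcp_rot: [0.993, -0.12, 0.002, -0.002]
force: [0.3, 0.3, -2.0]
opening: 0.216
finger_force: 30.0
```

```bash
python3 - <<'E'
from h import *
go(.4709+.985*.108,.0471+.1713*.108,.214,.172)
E
```

```text
t 23.82 at [0.4994 0.3636 0.2156] yaw -0.2413 F [ 0.3  0.3 -2. ] op 0.216 INC [0.1468 0.2708 0.001 ] turn -0.4133
```

apply_moves(
  increments=[
    [0.02, 0.04, 0, -0.06],
    [0.045, 0.08, 0, -0.12],
    [0.07, 0.12, 0, -0.19],
    [0.09, 0.165, 0, -0.26],
    [0.115, 0.21, 0, -0.33],
    [0.135, 0.25, 0, -0.39],
    [0.147, 0.271, 0, -0.413],
    [0.147, 0.271, 0, -0.413],
  ],
)

```text
time: 24.82
position: [0.5763, 0.0618, 0.2116]
tcp_rot: [0.997, 0.083, -0.001, 0.0]
force: [0.8, -0.2, -1.5]
opening: 0.217
finger_force: 30.0
```

apply_moves(
  increments=[
    [0, 0, 0, 0],
    [0, 0, 0, 0],
  ],
)

```text
time: 25.08
position: [0.5761, 0.0664, 0.2133]
tcp_rot: [0.996, 0.087, -0.0, -0.0]
force: [-0.2, 0.1, -0.7]
opening: 0.212
finger_force: 30.0
```

```bash
python3 - <<'E'
from h import *
go(.4709+.985*.108,.0471+.1713*.108,.118,.172)
E
```

```text
t 25.07 at [0.5761 0.0664 0.2133] yaw 0.1743 F [-0.2  0.1 -0.7] op 0.212 INC [0.0011 0.001  0.0953] turn 0.0023
```

apply_moves(
  increments=[
    [0.001, 0.001, 0.03, 0.002],
    [0.001, 0.001, 0.06, 0.002],
    [0.001, 0.001, 0.08, 0.002],
    [0.001, 0.001, 0.088, 0.002],
    [0.001, 0.001, 0.092, 0.002],
    [0.001, 0.001, 0.094, 0.002],
    [0.001, 0.001, 0.094, 0.002],
    [0.001, 0.001, 0.094, 0.002],
  ],
)

```text
time: 26.08
position: [0.5782, 0.0636, 0.1202]
tcp_rot: [0.996, 0.085, 0.0, 0.0]
force: [-0.3, 0.7, -1.7]
opening: 0.216
finger_force: 30.0
```

```bash
python3 - <<'E'
from h import *
go(.4709+.985*.0585,.0471+.1713*.0585,.118,.172)
E
```

```text
t 26.07 at [0.5782 0.0636 0.1202] yaw 0.1695 F [-0.3  0.7 -1.7] op 0.216 INC [-0.05   -0.002   0.0021] turn -0.0025
```

apply_moves(
  increments=[
    [0, -0.0015, 0, -0.002],
    [0, -0.0015, 0.002, -0.002],
    [0, -0.0015, 0.0028, -0.002],
    [0, -0.0015, 0.0028, -0.002],
  ],
)

```text
time: 26.58
position: [0.5781, 0.0655, 0.1182]
tcp_rot: [0.996, 0.086, 0.001, 0.0]
force: [-2.6, -0.2, 8.8]
opening: 0.219
finger_force: 30.0
```

```bash
python3 - <<'E'
from h import *
go(.4709+.985*.0585,.0471+.1713*.0585,.118,.172)
E
```

```text
t 26.57 at [0.5781 0.0655 0.1182] yaw 0.1719 F [-2.6 -0.2  8.8] op 0.219 INC [-0.0503 -0.0002  0.0001] turn -0.0001
```

Seated on the floor. I ease up slightly and slide it in.

apply_moves(
  increments=[
    [0, 0, -0.001, 0],
    [-0.008, 0, -0.001, 0],
    [-0.016, 0, -0.001, 0],
    [-0.024, 0, -0.001, 0],
    [-0.03, 0, -0.001, 0],
    [-0.036, 0, -0.001, 0],
    [-0.042, 0, -0.001, 0],
    [-0.042, 0, -0.001, 0],
  ],
)

```text
time: 27.58
position: [0.5367, 0.058, 0.1183]
tcp_rot: [0.996, 0.086, 0.001, -0.0]
force: [4.2, 0.8, 1.0]
opening: 0.215
finger_force: 30.0
```

apply_moves(
  increments=[
    [-0.002, 0, 0, 0],
    [-0.004, 0, 0, 0],
    [-0.006, 0, 0, 0],
    [-0.007, 0, 0, 0],
    [-0.008, 0, 0, 0],
    [-0.009, 0, 0, 0],
    [-0.01, 0, 0, 0],
    [-0.01, 0, 0, 0],
  ],
)

```text
time: 28.58
position: [0.5286, 0.0567, 0.1186]
tcp_rot: [0.996, 0.086, 0.003, -0.001]
force: [7.8, 0.6, -0.7]
opening: 0.214
finger_force: 30.0
```

```bash
python3 - <<'E'
from h import *
go(.4709+.985*.0585,.0471+.1713*.0585,.118,.172)
E
```

```text
t 28.57 at [0.5286 0.0567 0.1186] yaw 0.1718 F [ 7.8  0.6 -0.7] op 0.214 INC [-0.     -0.0005  0.0006] turn -0.0002
```

apply_moves(
  increments=[
    [-0.001, 0, 0, 0],
    [-0.0015, 0, 0, 0],
    [-0.0015, 0, 0, 0],
    [-0.0015, 0, 0, 0],
  ],
)

```text
time: 29.08
position: [0.5282, 0.0566, 0.1189]
tcp_rot: [0.996, 0.086, 0.004, -0.001]
force: [10.5, 1.2, -0.8]
opening: 0.214
finger_force: 30.0
```

apply_moves(
  increments=[
    [0, 0, 0, 0],
    [0, 0, 0, 0],
    [0, 0, 0, 0],
    [0, 0, -0.02, 0],
    [0, 0, -0.05, 0],
    [0, 0, -0.1, 0],
    [-0.05, 0, -0.15, 0],
    [-0.1, 0.02, -0.15, 0],
  ],
  hand=0.33,
)

```text
time: 30.08
position: [0.4304, 0.0207, 0.2714]
tcp_rot: [0.996, 0.087, 0.003, 0.0]
force: [0.4, -1.1, 0.3]
opening: 0.331
finger_force: 0.0
```

apply_moves(
  increments=[
    [0, 0, 0, 0],
    [0, 0, 0, 0],
  ],
  hand=0,
)

```text
time: 30.32
position: [0.4303, 0.0192, 0.269]
tcp_rot: [0.996, 0.086, 0.001, 0.0]
force: [-0.4, -0.2, 0.0]
opening: 0.136
finger_force: 0.0
```

```bash
python3 - <<'E'
from h import *
c=cam("wrist"); seated(c,(.4803,-.0071)); seated(c,(.4709,.0471))
P=cloud(c); m=(abs(P[...,2]-.064)<.005)&(P[...,0]>.42)&(P[...,0]<.5); m[235:]=0
u=np.array([.985,.1713]);n=np.array([-.1713,.985]); D=P[m][:,:2]-np.array([.4803,-.0071]); print("panel top along",np.percentile(D@u,[2,50,98]),"side",np.percentile(D@n,[2,98]))
go(.4803-.985*.07,-.0071-.1713*.07,.12,.172)
t=cam("top"); np.savez("top5",p=t[0],d=t[1],f=t[2],cx=t[3],cy=t[4],T=t[5])
p=t[0]; hsv=cv2.cvtColor(p,cv2.COLOR_RGB2HSV); k=np.zeros(p.shape[:2],bool); k[205:290,412:462]=1; k&=hsv[...,2]>70; v,w=np.nonzero(k)
q=np.array([ray(t,a,b,.012)[:2] for a,b in zip(w,v)]); print("rod",len(q),q.min(0),q.max(0))
E
```

```text
jaw 467 ((0.05892867222428322, -0.0008123330771923065), (0.02030988782644272, 0.018847554922103882), 89.98429870605469) z 0.049862063116148436
finger z at 0.024 0.023468393748186045
finger z at 0.036 0.029623832421252883
jaw 459 ((0.058474838733673096, -0.0014180028811097145), (0.020070873200893402, 0.019754687324166298), 89.9842758178711) z 0.04978304881297185
finger z at 0.024 0.0235022761553908
finger z at 0.036 0.029951789502245973
panel top along [-0.02425902 -0.01720123 -0.00895903] side [-0.07963363  0.07911287]
t 30.38 at [0.4307 0.0196 0.2686] yaw 0.1719 F [-0.2 -0.7  0.6] op 0.091 INC [-0.0259  0.0348  0.1486] turn -0.0001
rod 325 [ 0.43047151 -0.33874209] [ 0.60099732 -0.32066649]
```

Both dies are seated and the rod is in its tray. Next I go down in front of the drawer panel with the fingers closed.

apply_moves(
  increments=[
    [-0.012, 0.02, 0, 0],
    [-0.022, 0.035, 0, 0],
    [-0.022, 0.035, 0.05, 0],
    [-0.022, 0.035, 0.1, 0],
    [-0.022, 0.035, 0.14, 0],
    [-0.022, 0.035, 0.154, 0],
    [-0.022, 0.035, 0.154, 0],
  ],
  hand=0,
)

```text
time: 31.3
position: [0.4143, -0.0183, 0.1134]
tcp_rot: [0.996, 0.086, -0.001, -0.0]
force: [-0.2, 0.2, -0.2]
opening: 0.002
finger_force: 0.0
```

apply_moves(
  increments=[
    [0.01, 0, 0, 0],
    [0.02, 0, 0, 0],
    [0.028, 0, 0, 0],
    [0.036, 0, 0, 0],
    [0.044, 0, 0, 0],
    [0.052, 0, 0, 0],
    [0.06, 0, 0, 0],
    [0.06, 0, 0, 0],
  ],
)

```text
time: 32.3
position: [0.4741, -0.0087, 0.1138]
tcp_rot: [0.996, 0.086, 0.0, -0.0]
force: [-1.8, -0.9, 2.3]
opening: 0.009
finger_force: 1.4
```

```bash
python3 - <<'E'
from h import *
go(.4803+.985*.12,-.0071+.1713*.12,.115,.172)
E
```

```text
t 32.3 at [ 0.4741 -0.0087  0.1138] yaw 0.1717 F [-1.8 -0.9  2.3] op 0.009 INC [ 0.1264 -0.0005 -0.0011] turn -0.0003
```

apply_moves(
  increments=[
    [0.008, 0, 0, 0],
    [0.016, 0, 0, 0],
    [0.025, 0, 0, 0],
    [0.034, 0, 0, 0],
    [0.043, 0, 0, 0],
    [0.052, 0, 0, 0],
    [0.06, 0, 0, 0],
    [0.068, 0, 0, 0],
  ],
)

```text
time: 33.3
position: [0.5405, 0.003, 0.1136]
tcp_rot: [0.996, 0.086, -0.0, -0.0]
force: [-4.8, -0.2, -0.9]
opening: 0.009
finger_force: 2.4
```

apply_moves(
  increments=[
    [0.008, 0, 0, 0],
    [0.016, 0, 0, 0],
    [0.023, 0, 0, 0],
    [0.029, 0, 0, 0],
    [0.034, 0, 0, 0],
    [0.038, 0, 0, 0],
    [0.04, 0, 0, 0],
    [0.04, 0, 0, 0],
  ],
)

```text
time: 34.3
position: [0.5782, 0.0097, 0.1136]
tcp_rot: [0.996, 0.086, -0.002, 0.0]
force: [-10.0, -1.1, 3.0]
opening: 0.006
finger_force: 4.9
```

```bash
python3 - <<'E'
from h import *
go(.4803+.985*.12,-.0071+.1713*.12,.115,.172)
c=cam("top"); np.savez("top6",p=c[0],d=c[1],f=c[2],cx=c[3],cy=c[4],T=c[5]); P=cloud(c)
u=np.array([.985,.1713]);n=np.array([-.1713,.985])
D=P[...,:2]-np.array([.618,.017]); a=D@u;b=D@n
m=(abs(P[...,2]-.062)<.008)&(abs(b)<.085)&(a>-.2)&(a<.02); print(m.sum(),np.percentile(a[m],[1,50,99]))
E
```

```text
t 34.3 at [0.5782 0.0097 0.1136] yaw 0.1718 F [-10.   -1.1   3. ] op 0.006 INC [ 0.0206 -0.0002 -0.0015] turn -0.0002
54 [-0.02923353 -0.02319041 -0.01305271]
```

```bash
python3 - <<'E'
from h import *
u=np.array([.985,.1713]);n=np.array([-.1713,.985])
for nm in("top","top5","top6"):
    z=np.load(nm+".npz"); c=[z[k] for k in("p","d","f","cx","cy","T")]; P=cloud(c); D=P[...,:2]-np.array([.618,.017]); a=D@u;b=D@n
    for s in(-.075,.075):
        m=(P[...,2]>.05)&(P[...,2]<.072)&(abs(b-s)<.008)&(a>-.22)&(a<.002); print(nm,s,m.sum(),np.percentile(a[m],[2,50,98]).round(4) if m.any() else "")
p=c[0]; a=cv2.resize(p[170:260,220:370],None,fx=5,fy=5,interpolation=cv2.INTER_CUBIC); save("crop7",a)
print(readout.state()["force"])
E
```

```text
top -0.075 36 [-0.0093 -0.0052  0.0005]
top 0.075 35 [-0.0097 -0.0057  0.0004]
top5 -0.075 0 
top5 0.075 7 [-0.163  -0.1604 -0.1539]
top6 -0.075 0 
top6 0.075 0 
[-9.81734798  0.53319041  3.30189952]
```

View pics/crop7.png

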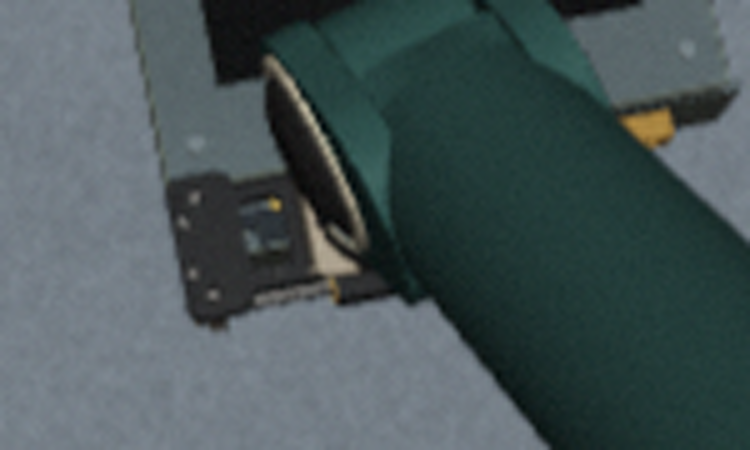

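That is the fourteenth and last picture, and the arm hides the panel. I measure the panel numerically with the wrist depth.

```bash
python3 - <<'E'
from h import *
u=np.array([.985,.1713]);n=np.array([-.1713,.985])
c=cam("wrist"); P=cloud(c); D=P[...,:2]-np.array([.618,.017]); a=D@u;b=D@n
for s in(-.07,-.05,-.035,.035,.05,.07):
    k=(abs(b-s)<.004)&(a>-.12)&(a<.05)&(c[1]>.05)&(P[...,2]<.1)
    o=np.argsort(a[k]); A=a[k][o]; Z=P[...,2][k][o]; 
    print(s,[(round(x,3),round(float(np.median(Z[abs(A-x)<.002])),3)) for x in np.arange(-.08,.03,.005) if (abs(A-x)<.002).any()])
E
```

```text
-0.07 [(np.float64(-0.07), -0.001), (np.float64(-0.065), -0.001), (np.float64(-0.06), -0.001), (np.float64(-0.03), 0.063), (np.float64(-0.025), 0.063), (np.float64(-0.02), 0.05), (np.float64(-0.015), 0.031), (np.float64(-0.01), 0.031), (np.float64(0.0), 0.08), (np.float64(0.005), 0.081), (np.float64(0.01), 0.081), (np.float64(0.015), 0.081), (np.float64(0.02), 0.081), (np.float64(0.025), 0.081)]
-0.05 [(np.float64(-0.07), -0.001), (np.float64(-0.065), -0.001), (np.float64(-0.06), -0.001), (np.float64(-0.03), 0.063), (np.float64(-0.025), 0.066), (np.float64(-0.02), 0.044), (np.float64(-0.015), 0.065), (np.float64(-0.01), 0.031), (np.float64(0.0), 0.08), (np.float64(0.005), 0.081), (np.float64(0.01), 0.081), (np.float64(0.015), 0.081), (np.float64(0.02), 0.081), (np.float64(0.025), 0.081)]
-0.035 [(np.float64(-0.07), -0.001), (np.float64(-0.065), -0.001), (np.float64(-0.06), -0.001), (np.float64(-0.03), 0.063), (np.float64(-0.025), 0.066), (np.float64(-0.02), 0.042), (np.float64(-0.015), 0.065), (np.float64(0.0), 0.08), (np.float64(0.005), 0.081), (np.float64(0.01), 0.081), (np.float64
[... 513 characters left out ...]
oat64(-0.065), -0.001), (np.float64(-0.06), -0.001), (np.float64(-0.03), 0.065), (np.float64(-0.025), 0.066), (np.float64(-0.02), 0.042), (np.float64(-0.015), 0.065), (np.float64(0.0), 0.08), (np.float64(0.005), 0.081), (np.float64(0.01), 0.081), (np.float64(0.015), 0.081), (np.float64(0.02), 0.081), (np.float64(0.025), 0.081)]
0.07 [(np.float64(-0.07), -0.001), (np.float64(-0.065), -0.001), (np.float64(-0.06), -0.001), (np.float64(-0.03), 0.063), (np.float64(-0.025), 0.063), (np.float64(-0.02), 0.049), (np.float64(-0.015), 0.031), (np.float64(0.0), 0.08), (np.float64(0.005), 0.081), (np.float64(0.01), 0.081), (np.float64(0.015), 0.081), (np.float64(0.02), 0.082), (np.float64(0.025), 0.081)]
```

apply_moves(
  increments=[
    [0.001, 0, 0, 0],
    [0.002, 0, 0, 0],
    [0.003, 0, 0, 0],
    [0.003, 0, 0, 0],
  ],
)

```text
time: 34.9
position: [0.5809, 0.0102, 0.1136]
tcp_rot: [0.996, 0.086, -0.002, 0.0]
force: [-10.3, -0.0, 4.1]
opening: 0.006
finger_force: 5.4
```

apply_moves(
  increments=[
    [0.002, 0, 0, 0],
    [0.004, 0, 0, 0],
    [0.006, 0, 0, 0],
    [0.008, 0, 0, 0],
    [0.01, 0, 0, 0],
    [0.012, 0, 0, 0],
    [0.014, 0, 0, 0],
    [0.014, 0, 0, 0],
  ],
)

```text
time: 35.9
position: [0.5961, 0.0129, 0.1137]
tcp_rot: [0.996, 0.086, -0.001, -0.0]
force: [-5.8, -0.7, -0.8]
opening: 0.005
finger_force: 2.9
```

apply_moves(
  increments=[
    [0.001, 0, 0, 0],
    [0.002, 0, 0, 0],
    [0.003, 0, 0, 0],
    [0.004, 0, 0, 0],
    [0.004, 0, 0, 0],
  ],
)

```text
time: 36.52
position: [0.6003, 0.0136, 0.1138]
tcp_rot: [0.996, 0.086, -0.0, -0.0]
force: [-5.0, 0.9, -1.9]
opening: 0.007
finger_force: 2.3
```

```bash
cat > pan.py <<'E'
from h import *
u=np.array([.985,.1713]);n=np.array([-.1713,.985])
go(.618-.985*.02,.017-.1713*.02,.1136,.172)
c=cam("wrist"); P=cloud(c); D=P[...,:2]-np.array([.618,.017]); a=D@u;b=D@n
k=(abs(abs(b)-.055)<.025)&(a>-.12)&(a<.02)&(c[1]>.05)&(abs(P[...,2]-.0645)<.004); print("panel top",k.sum(),np.percentile(a[k],[5,50,95]).round(4))
E
python3 pan.py
```

```text
t 36.52 at [0.6003 0.0136 0.1138] yaw 0.1719 F [-5.   0.9 -1.9] op 0.007 INC [-0.002  -0.0004  0.0002] turn -0.0001
panel top 245 [-0.0073 -0.0067 -0.0048]
```

apply_moves(
  increments=[
    [0.001, 0, 0, 0],
    [0.002, 0, 0, 0],
    [0.0025, 0, 0, 0],
    [0.0025, 0, 0, 0],
  ],
)

```text
time: 37.08
position: [0.6027, 0.014, 0.1138]
tcp_rot: [0.996, 0.086, -0.0, -0.0]
force: [-4.6, 1.8, -2.0]
opening: 0.007
finger_force: 2.3
```

apply_moves(
  increments=[
    [0.001, 0, 0, 0],
    [0.002, 0, 0, 0],
    [0.002, 0, 0, 0],
  ],
)

```text
time: 37.45
position: [0.6041, 0.0142, 0.1138]
tcp_rot: [0.996, 0.086, -0.001, -0.0]
force: [-6.6, 0.8, -0.2]
opening: 0.008
finger_force: 3.2
```

```bash
python3 pan.py
```

```text
t 37.45 at [0.6041 0.0142 0.1138] yaw 0.1719 F [-6.6  0.8 -0.2] op 0.008 INC [-0.0059 -0.0003  0.0002] turn -0.0001Traceback (most recent call last):
  File "pan.py", line 5, in <module>
    k=(abs(abs(b)-.055)<.025)&(a>-.12)&(a<.02)&(c[1]>.05)&(abs(P[...,2]-.0645)<.004); print("panel top",k.sum(),np.percentile(a[k],[5,50,95]).round(4))
                                                                                                                ~~~~~~~~~~~~~^^^^^^^^^^^^^^^^
    return _quantile_unchecked(
        a, q, axis, out, overwrite_input, method, keepdims, weights)
    return _ureduce(a,
                    func=_quantile_ureduce_func,
    ...<5 lines>...
                    overwrite_input=overwrite_input,
                    method=method)
    r = func(a, **kwargs)
    result = _quantile(arr,
                       quantiles=q,
    ...<2 lines>...
                       out=out,
                       weights=wgt)
    slices_having_nans = np.isnan(arr[-1, ...])
                                  ~~~^^^^^^^^^
IndexError: index -1 is out of bounds for axis 0 with size 0
```

apply_moves(
  increments=[
    [0.001, 0, 0, 0],
    [0.0015, 0, 0, 0],
    [0.0015, 0, 0, 0],
  ],
)

```text
time: 37.88
position: [0.6043, 0.0143, 0.1138]
tcp_rot: [0.996, 0.086, -0.002, 0.0]
force: [-11.4, -0.5, 4.3]
opening: 0.009
finger_force: 5.5
```

apply_moves(
  increments=[
    [-0.002, 0, 0, 0],
    [-0.004, 0, 0, 0],
    [-0.007, 0, 0, 0],
    [-0.01, 0, 0, 0],
    [-0.015, 0, 0, 0],
    [-0.02, 0, 0, 0],
    [-0.02, 0, 0, 0],
  ],
)

```text
time: 38.75
position: [0.5868, 0.0105, 0.1143]
tcp_rot: [0.996, 0.086, 0.001, 0.0]
force: [-1.1, -0.6, 0.6]
opening: 0.007
finger_force: 0.0
```

```bash
python3 pan.py
```

```text
t 38.75 at [0.5868 0.0105 0.1143] yaw 0.1714 F [-1.1 -0.6  0.6] op 0.007 INC [ 0.0119 -0.001   0.0007] turn -0.0006
panel top 2301 [-0.01   -0.0068 -0.0042]
```

The drawer holds by itself at its shut position with no contact force. I back off and check everything once more.

apply_moves(
  increments=[
    [-0.04, 0, 0, 0],
    [-0.07, 0, -0.03, 0],
    [-0.08, 0, -0.08, 0],
    [-0.08, -0.03, -0.13, 0],
    [-0.08, -0.08, -0.18, 0],
    [-0.08, -0.13, -0.2, 0],
    [-0.08, -0.18, -0.2, 0],
    [-0.08, -0.18, -0.2, 0],
  ],
)

```text
time: 39.8
position: [0.4758, 0.1788, 0.3149]
tcp_rot: [0.996, 0.09, 0.001, -0.001]
force: [-0.8, -0.0, -1.1]
opening: 0.004
finger_force: 0.0
```

```bash
python3 - <<'E'
from h import *
u=np.array([.985,.1713]);n=np.array([-.1713,.985])
t=cam("top"); z=np.load("top.npz"); t0=[z[k] for k in("p","d","f","cx","cy","T")]
for c in(t0,t):
    P=cloud(c); D=P[...,:2]-np.array([.618,.017]); a=D@u;b=D@n
    m=(P[...,2]>.05)&(P[...,2]<.072)&(abs(abs(b)-.06)<.02)&(a>-.22)&(a<.002); print("panel",np.percentile(a[m],[2,50,98]).round(4))
    p=c[0]; hsv=cv2.cvtColor(p,cv2.COLOR_RGB2HSV); k=np.zeros(p.shape[:2],bool); k[205:290,412:462]=1; k&=hsv[...,2]>70; v,w=np.nonzero(k)
    q=np.array([ray(c,x,y,.012)[:2] for x,y in zip(w,v)]); h=q[v>253]; print("rod",len(q),q.min(0).round(3),q.max(0).round(3),"handle",h.mean(0).round(3),"zmax",np.percentile(P[k][:,2],95))
df=np.abs(t[0].astype(int)-t0[0].astype(int)).max(-1)
for nm,(x,y) in dict(can=(100,190),carton=(176,173),term=(414,150),rod=(438,250)).items(): print(nm,(df[y-30:y+30,x-30:x+30]>60).sum())
print(readout.state()["time"])
E
```

```text
panel [-0.0096 -0.0053  0.0011]
rod 321 [ 0.43  -0.338] [ 0.599 -0.319] handle [ 0.464 -0.328] zmax 0.02434644306079381
panel [-0.0097 -0.0058  0.0012]
rod 332 [ 0.43  -0.339] [ 0.601 -0.32 ] handle [ 0.464 -0.33 ] zmax 0.023983953440539295
can 0
carton 108
term 0
rod 36
39.85
```

```bash
python3 - <<'E'
from h import *
t=cam("top"); z=np.load("top.npz")
for p in(z["p"],t[0]):
    hsv=cv2.cvtColor(p,cv2.COLOR_RGB2HSV); k=(hsv[...,0]<20)&(hsv[...,1]>90); k[:140]=0;k[205:]=0;k[:,:140]=0;k[:,215:]=0
    v,u=np.nonzero(k); print(len(u),u.min(),u.max(),v.min(),v.max())
ticket.close_job()
E
```

```text
1683 149 202 153 195
1632 149 202 153 193
the job is handed in; nothing more can be done
```

The job is handed in: the drawer is shut and holding, both dies that were on the bench measured as seated before I shut it, the rod lies in its tray, and the camera checks show no sign that the box, carton or can moved.

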